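# Fetch the small stock bottle hemmed in behind the tall ones

## Task

The small bottle at the back of the stock bin is needed for a prescription, but the three tall bottles stand close around it. Move all three tall bottles to the flat holding tray, then lift out the small one and stand it in the prescription basket, and only then put each tall bottle back in the bin on the very spot where it stood at the start. Keep every bottle upright, set them down rather than drop them, and leave the vial, the pen and the mouse where they are.

Things in the scene. Friction and masses are not known exactly. Their poses are not given: they have to be found in the camera images.
- bin: Stock bin, fixed: 180 (x) x 220 (y) mm outside, walls and floor 4 mm; back (+x) and rear side walls 59 mm high, front 28 mm (31 with bead). Origin: centre of underside; x points to its back, away from the robot within 0.2 rad. In its frame a tall bottle stands near x -29, y 0 mm (front), two near x 33, y 60 and -60 (rear), the small one near x 33, y 0; which tall bottle stands where varies.
- tray: Holding tray with a low rim, fixed to the counter: 200 (its x) x 250 (its y) mm outside, rim 4 mm wide and 12 mm high, floor 4 mm thick. Origin: centre of its underside. Its corner at +x +y is taken by the vial; the rest is empty.
- basket: Prescription basket with pierced walls, open above, fixed to the counter: 160 (its x) x 220 (its y) mm outside, walls 4 mm thick and 70 mm high (73 with the bead), floor 4 mm thick, a paper slip on it. Origin: centre of its underside.
- wide_bottle: Tall wide white round bottle: body 60 mm across and 88 mm high, short shoulder, ribbed cap 46 mm across from 98 to 117 mm (the top). Origin: centre of its underside, z up along its axis. Stands upright. 110 to 210 g.
- square_bottle: Tall white bottle of square section: body 52 x 52 mm (faces square to its x and y) and 88 mm high, ribbed cap 38 mm across from 99 to 116 mm (the top). Origin: centre of its underside, z up along its axis. Stands upright. 105 to 195 g.
- slim_bottle: Tall slim white round bottle with a long tapering shoulder: body 48 mm across and 92 mm high, ribbed cap 28 mm across from 112 to 126 mm (the top). Origin: centre of its underside, z up along its axis. Stands upright. 84 to 156 g.
- small_bottle: The wanted bottle: small, white, round: body 38 mm across and 45 mm high, ribbed cap 33 mm across from 50 to 65 mm (the top). Origin: centre of its underside, z up along its axis. Stands upright. 42 to 78 g.
- vial: Bystander: amber dispensing vial with white cap, 33 mm across and 68 mm high, standing in the tray's corner at about x = +68, y = +93 mm in the tray's frame. Origin: centre of its underside.
- pen: Bystander: black and red pen lying on the counter along its x, 134 mm long, 10 mm thick. Origin: on the counter near its middle.
- mouse: Bystander: computer mouse 104 x 58 x 32 mm on a thin blue mat beyond the work. Origin: centre of its underside.
There are look-alikes about, which are no part of the job. Leave any green look-alike of the small_bottle alone. What is shaped like the square_bottle but pink is not meant.

How it is judged:
By the outcome, as a careful person would: the job done as asked, in the order asked, and still so for the second after the job is handed in, with the robot touching nothing.
It also fails if it takes over 144 s, if anything falls off the work surface, if the arm or the gripper's body presses on something with over 40 N, if the wrist force passes 120 N, or if a joint passes its speed limit or range.

## Robot

A 7-joint arm with a two-finger parallel gripper is mounted at the origin on the work surface. World frame = base frame: x ahead of the robot, y to its left, z up, the work surface at z = 0. Lengths are in m, angles in rad, forces in N, time in s.
With the tool pointing down it reaches from about 0.4 to 0.85 m from the base axis. Payload 4.5 kg.
Tool frame: the origin (TCP) lies at the very end of the fingers, on their centre line; the grasp point (between the pads) lies 19 mm behind it; z points along the fingers, x is the direction in which the jaws open and shut, and the axes are right-handed (so a half turn about z gives the same grasp; the last joint's range is limited). The gripper opens to 88 mm and grips with 3 to 60 N. Pads are 18 mm wide; open, the fingers measure 123 mm over their backs; the gripper's body (75 mm by 187 mm) begins 45 mm behind the grasp point.
Start: joints at [1.363, 0.689, -0.195, 1.565, 0.157, 0.902, -0.215], TCP at [0.15, -0.607, 0.239] pointing down, gripper open.
Joint ranges: [-3.01, 3.01], [-0.46, 2.08], [-1.47, 1.51], [0.13, 2.56], [-1, 4.14], [0.04, 2.09], [-2.66, 2.66]. Speed limits (rad/s): [2.57, 2.57, 3.14, 3.14, 3.14, 3.14, 3.14].

## Interface

Orientations are given as a unit quaternion [x, y, z, w].
In Python, from plant import * gives the robot as it stands.
- The arm moves only by the tool apply_moves, never from a script. Its argument "series" is a list of rows, each an object of numbers: "x", "y", "z": the shift along the tool's x, y, z in units of 80 cm (1.0 is 80 cm); "wx", "wy", "wz": the turn, a rotation vector about the tool's x, y, z in units of pi rad (1.0 is pi rad); "fingers": the opening, from -1 (shut) to 1 (fully open), so that 0 is half open. In form: [{"x": .., "y": .., "z": .., "wx": .., "wy": .., "wz": .., "fingers": ..}, ...]. A call has 1 to 8 rows; each row shifts and turns the pose as measured when the row begins, along the tool's axes as they then stand; what a row does not reach is not made up. A row lasts 1/8 s, in which the tool goes at most 62.5 mm and 10.7 degrees, less where a joint would pass 70% of its speed; a pose out of reach is approached as far as the arm can. A call with a number of a shift or a turn outside -1 to 1 is refused whole. A call with a gripper value outside its range is refused whole. The fingers move at their own pace and stop on an object; "force" is the grip in N (left out, the last holds). Time passes only in rows, so rows that do not move let the fingers close. It gives the time, the measured TCP pose, the force and the opening at its end, in the units of the state.
- get_state(): the state, without advancing time (a new reading comes with each control period).
- snapshot(name): name is "scene" or "top"; returns (picture, depth): 384x512x3 uint8, red, green, blue; 384x512 float32, m along the optical axis (not along the pixel's ray), 0 where there is no reading.
- camera_model(name): a dict with "camera_matrix" (3x3 intrinsics, pixels), "world_from_camera" (4x4, takes a point from camera to world coordinates). Camera axes: x right, y up, looking along -z (the intrinsics and any distortion apply to the point x, -y, -z); pixel columns grow to the right and rows downward; lengths in m; the calibration is good to about 2 mm. A picture is of the moment at which its call begins. camera_model takes no time and is no camera call.
- finish_job(): hands the job in, once; it reports no verdict.
The state is a dict: "clock": time; "q": joint angles; "qd": joint speeds; "joint_torque": joint torques, N m; "tool_pos": TCP position; "eef_rot": TCP orientation; "contact_force": force on the tool from outside, world axes, zero at the start; "moment": the same for the moment, N m; "opening": opening from 0.0 (shut) to 1.0 (fully open).
Only numpy, scipy, OpenCV 4.12 (cv2) and the standard library are available. Lean on these libraries where they do the work, as an engineer would, in place of code of your own. Each camera call takes 0.05 s, during which the arm holds its last target. There are 200 camera calls.

## Working session

There is one attempt and no reset: what is moved stays moved. The work goes in short steps, Python scripts to look and compute and a tool call to move; the robot and the scene stay as the last step left them, time stands still between calls to the robot, and variables do not carry over. Pictures are saved under pics/ and viewed, about 12 in all and at most 16, crops included, and the job is handed in when it is done.

Besides the shell and the picture viewer there is one more tool, called after "Call:" in YAML: its name, and indented under it one key for each argument. apply_moves: Moves the arm, as the interface text tells. Its arguments: {"type":"object","properties":{"series":{"type":"array","items":{"type":"object","properties":{"x":{"type":"number"},"y":{"type":"number"},"z":{"type":"number"},"wx":{"type":"number"},"wy":{"type":"number"},"wz":{"type":"number"},"fingers":{"type":"number"}}}},"force":{"type":"number"}},"required":["series"]}

```bash
ls; mkdir -p pics; python3 - <<'E'
from plant import *
import cv2,numpy as np
for n in("scene","top"):
    p,d=snapshot(n); np.savez(f"{n}0.npz",p=p,d=d); cv2.imwrite(f"pics/{n}0.png",p[:,:,::-1])
    m=camera_model(n); print(n,{k:np.round(v,4).tolist() if not isinstance(v,str) else v for k,v in m.items()})
print(get_state())
E
```

```text
pics
scene {'camera_matrix': [[433.2129, 0.0, 250.2168], [0.0, 433.2129, 190.7401], [0.0, 0.0, 1.0]], 'world_from_camera': [[-0.7144, -0.5013, 0.4881, 1.1082], [0.6996, -0.5024, 0.508, 0.5287], [-0.0094, 0.7045, 0.7097, 0.8449], [0.0, 0.0, 0.0, 1.0]]}
top {'camera_matrix': [[396.0445, 0.0, 258.3739], [0.0, 396.0445, 191.2508], [0.0, 0.0, 1.0]], 'world_from_camera': [[0.0114, 0.9838, -0.1788, 0.3392], [-0.9999, 0.0093, -0.0129, -0.0385], [-0.0111, 0.1789, 0.9838, 1.1745], [0.0, 0.0, 0.0, 1.0]]}
{'clock': 0.1, 'q': array([ 1.36280737,  0.68989964, -0.19449357,  1.56623552,  0.15730422,
        0.90249062, -0.2151059 ]), 'qd': array([ 0.00106188, -0.00276093,  0.00058024, -0.0020058 , -0.00020046,
       -0.00160051,  0.00087149]), 'joint_torque': array([-2.22759663e-03, -5.28501964e+01, -1.27120301e+00, -1.53838688e+01,
       -5.25347621e-02,  1.96953639e-03,  3.42692897e-05]), 'tool_pos': array([ 0.14945785, -0.60628608,  0.23799105]), 'eef_rot': array([ 7.87238716e-01, -6.16647816e-01, -6.87515972e-04, -4.50463697e-04]), 'contact_force': array([-0.01720769, -0.52477739, -1.19047178]), 'moment': array([-0.00512568, -0.01981248,  0.04716914]), 'opening': 1.0018101098184395}
```

View pics/top0.png

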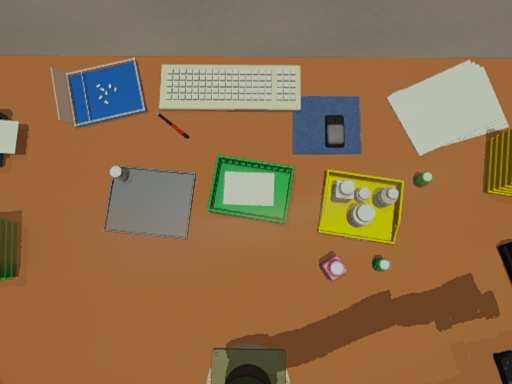

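View pics/scene0.png

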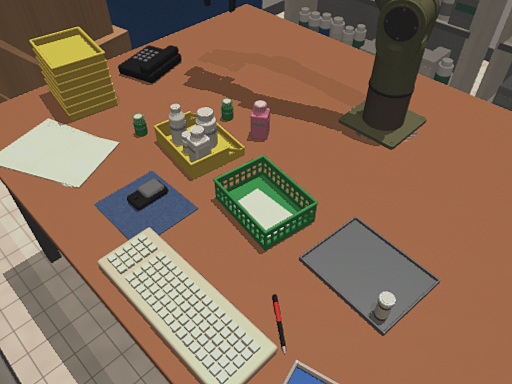

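```bash
cat > h.py <<'E'
from plant import *
import cv2,numpy as np
def cloud(n,d):
    m=camera_model(n);K=m["camera_matrix"];T=np.array(m["world_from_camera"])
    v,u=np.mgrid[:d.shape[0],:d.shape[1]]
    P=np.stack([(u-K[0][2])/K[0][0]*d,-(v-K[1][2])/K[1][1]*d,-d],-1)
    W=P@T[:3,:3].T+T[:3,3]; W[d==0]=np.nan
    return W
def ray(n,u,v,z):
    m=camera_model(n);K=m["camera_matrix"];T=np.array(m["world_from_camera"])
    r=T[:3,:3]@np.array([(u-K[0][2])/K[0][0],-(v-K[1][2])/K[1][1],-1.]);o=T[:3,3]
    return (o+r*(z-o[2])/r[2])[:2]
def proj(n,P):
    m=camera_model(n);K=m["camera_matrix"];T=np.array(m["world_from_camera"])
    c=T[:3,:3].T@(np.array(P)-T[:3,3]); return K[0][2]+K[0][0]*c[0]/-c[2],K[1][2]-K[1][1]*c[1]/-c[2]
E
cat > a.py <<'E'
from h import *
for n,(x0,x1,y0,y1) in {"top":(300,450,150,300),"scene":(100,300,80,230)}.items():
    z=np.load(n+"0.npz");cv2.imwrite(f"pics/{n}crop.png",cv2.resize(z['p'][y0:y1,x0:x1,::-1],None,fx=4,fy=4,interpolation=cv2.INTER_CUBIC))
z=np.load("top0.npz");W=cloud("top",z['d']);p=z['p'];hsv=cv2.cvtColor(p,cv2.COLOR_RGB2HSV)
print("counter z",np.nanmedian(W[300:340,150:250,2]))
def box(name,mask,roi,zr):
    m=np.zeros(mask.shape,bool);x0,x1,y0,y1=roi;m[y0:y1,x0:x1]=mask[y0:y1,x0:x1]
    m&=(W[...,2]>zr[0])&(W[...,2]<zr[1])
    r=cv2.minAreaRect(W[m][:,:2].astype(np.float32));print(name,m.sum(),np.round(r[0],4),np.round(r[1],4),round(r[2],2),np.round(np.percentile(W[m][:,2],[2,50,98]),4));return m
H,S,V=hsv[...,0],hsv[...,1],hsv[...,2]
yel=(H>22)&(H<38)&(S>150);grn=(H>45)&(H<85)&(S>120);gry=(S<60)
box("bin",yel,(310,412,160,250),(-.01,.07))
box("binrim",yel,(310,412,160,250),(.05,.07))
box("basketrim",grn,(200,300,145,230),(.06,.085))
box("basket",grn,(200,300,145,230),(-.01,.085))
box("tray",gry,(95,205,150,245),(-.01,.02))
for nm,(u,v) in dict(A=(346,185),S=(364,193),B=(390,195),C=(363,213),vial=(117,173),pink=(336,268)).items():
    w=W[v-12:v+13,u-12:u+13].reshape(-1,3);uv=np.mgrid[v-12:v+13,u-12:u+13].reshape(2,-1).T
    q=np.hypot(*(uv-[v,u]).T)<7;zt=np.nanpercentile(w[q,2],95)
    k=(abs(w[:,2]-zt)<.004);r=cv2.minAreaRect(w[k,:2].astype(np.float32))
    print(nm,"ztop %.4f"%zt,k.sum(),"mean",np.round(w[k].mean(0),4),"ctr",np.round(r[0],4),np.round(r[1],4))
E
python3 a.py
```

```text
counter z -0.001032698899653739
bin 3376 [ 0.5109 -0.3273] [0.2378 0.1996] 81.48 [-0.0018  0.0041  0.0585]
binrim 397 [ 0.521  -0.3214] [0.2235 0.1492] 81.79 [0.0516 0.0561 0.0606]
basketrim 617 [ 0.5493 -0.0011] [0.2254 0.1657] 81.56 [0.0634 0.071  0.0757]
basket 2370 [ 0.5493 -0.0011] [0.2254 0.1657] 81.56 [-0.0012  0.0061  0.0742]
tray 5251 [0.5186 0.3084] [0.2636 0.199 ] 84.99 [-0.001   0.0037  0.012 ]
A ztop 0.1223 92 mean [ 0.544  -0.2647  0.1202] ctr [ 0.5448 -0.2652] [0.0369 0.0313]
S ztop 0.0708 72 mean [ 0.5382 -0.3237  0.0687] ctr [ 0.5384 -0.3235] [0.0277 0.0291]
B ztop 0.1314 66 mean [ 0.5273 -0.3841  0.1296] ctr [ 0.5272 -0.384 ] [0.026  0.0248]
C ztop 0.1229 166 mean [ 0.4758 -0.3122  0.1209] ctr [ 0.4754 -0.3118] [0.0426 0.0431]
vial ztop 0.0747 65 mean [0.5935 0.3865 0.0725] ctr [0.5932 0.3867] [0.0323 0.0281]
pink ztop 0.1183 98 mean [ 0.3287 -0.2327  0.1163] ctr [ 0.3289 -0.2323] [0.0338 0.0337]
```

View pics/topcrop.png

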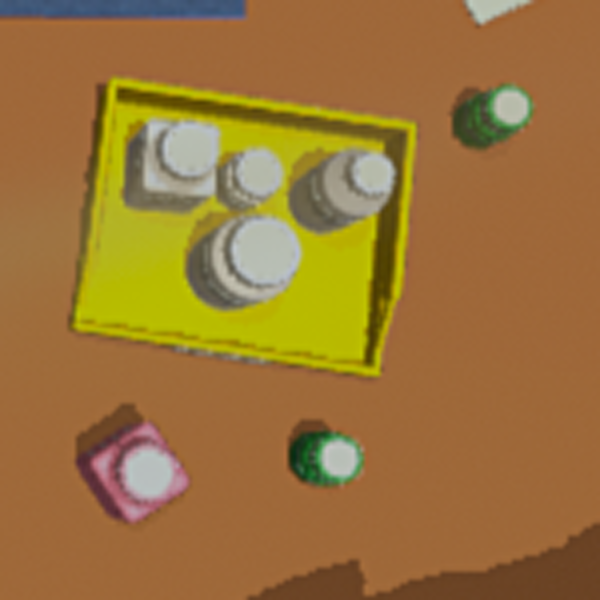

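View pics/scenecrop.png

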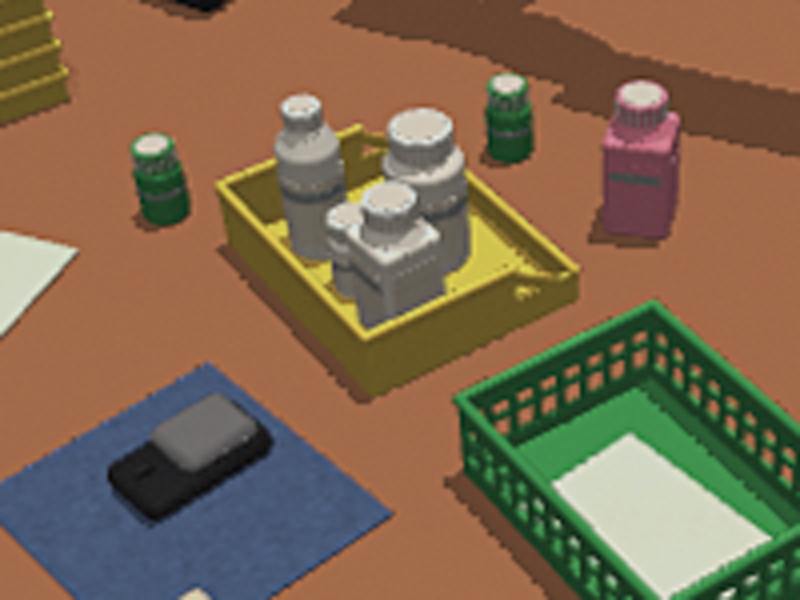

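Candidates (top view pixels): tall ones in bin — square (346,185), slim (390,195), wide (363,213); small white (364,193). The look-alikes are green (424,178) and (382,265) and pink square (336,268), all outside the bin; the crops confirm my choice. First turn the jaws along the bin's y.

```bash
cat > g.py <<'E'
import sys
from h import *
from scipy.spatial.transform import Rotation as Rn
P=dict(W0=(.4757,-.3122),Q0=(.5442,-.2648),L0=(.5272,-.3841),S0=(.5383,-.3237),TW=(.469,.252),TQ=(.479,.367),TL=(.558,.245),B=(.549,-.001))
s=get_state();R=Rn.from_quat(s["eef_rot"]).as_matrix();p=s["tool_pos"]
print("t %.2f"%s["clock"],"tcp",np.round(p,4),"q",np.round(s["q"],2),"F",np.round(s["contact_force"],1),"op %.3f"%s["opening"])
print("jaw deg %.2f"%np.degrees(np.arctan2(R[1,0],R[0,0])),"tilt",np.round(R[:2,2],4))
# wanted: z=-Z, x at -98.15 deg
a=np.radians(-98.15);G=np.array([[np.cos(a),np.sin(a),0],[np.sin(a),-np.cos(a),0],[0,0,-1]]).T
print("turn units",np.round(Rn.from_matrix(R.T@G).as_rotvec()/np.pi,4))
prev=p
for k in sys.argv[1:]:   # name or name:z
    n,*z=k.split(":");t=np.array([*P[n],float(z[0]) if z else prev[2]]) 
    print(k,"units from prev",np.round(G.T@(t-prev)/.8,4),"mm",np.round((t-prev)*1000,1));prev=t
E
python3 g.py W0
```

```text
t 0.10 tcp [ 0.1495 -0.6063  0.238 ] q [ 1.36  0.69 -0.19  1.57  0.16  0.9  -0.22] F [-0.  -0.5 -1.2] op 1.002
jaw deg -76.14 tilt [-0.0005  0.0016]
turn units [1.000e-04 5.000e-04 1.223e-01]
W0 units from prev [-0.4217 -0.3516  0.    ] mm [326.2 294.1   0. ]
```

Call:
apply_moves:
  series:
    - {"wz": 0.041, "fingers": 0.6}
    - {"wz": 0.041, "fingers": 0.6}
    - {"wz": 0.041, "fingers": 0.6}
    - {"fingers": 0.6}
  force: 25

```text
schema error: expected keys x, y, z, wx, wy, wz, fingers
```

```bash
python3 g.py W0:.239 W0:.104
```

```text
t 0.10 tcp [ 0.1495 -0.6063  0.238 ] q [ 1.36  0.69 -0.19  1.57  0.16  0.9  -0.22] F [-0.  -0.5 -1.2] op 1.002
jaw deg -76.14 tilt [-0.0005  0.0016]
turn units [1.000e-04 5.000e-04 1.223e-01]
W0:.239 units from prev [-0.4217 -0.3516 -0.0013] mm [326.2 294.1   1. ]
W0:.104 units from prev [0.     0.     0.1688] mm [   0.    0. -135.]
```

Call:
apply_moves:
  series:
    - {"x": 0, "y": 0, "z": 0, "wx": 0, "wy": 0, "wz": 0.041, "fingers": 0.5}
    - {"x": 0, "y": 0, "z": 0, "wx": 0, "wy": 0, "wz": 0.041, "fingers": 0.5}
    - {"x": 0, "y": 0, "z": 0, "wx": 0, "wy": 0, "wz": 0.041, "fingers": 0.5}
    - {"x": 0, "y": 0, "z": 0, "wx": 0, "wy": 0, "wz": 0, "fingers": 0.5}
  force: 25

```text
clock: 0.6
tool_pos: [0.149, -0.6048, 0.236]
eef_rot: [-0.65, 0.76, 0.003, 0.001]
contact_force: [-0.6, 0.3, 0.1]
opening: 0.75
```

Call:
apply_moves:
  series:
    - {"x": -0.053, "y": -0.044, "z": 0, "wx": 0, "wy": 0, "wz": 0, "fingers": 0.5}
    - {"x": -0.053, "y": -0.044, "z": 0, "wx": 0, "wy": 0, "wz": 0, "fingers": 0.5}
    - {"x": -0.053, "y": -0.044, "z": 0, "wx": 0, "wy": 0, "wz": 0, "fingers": 0.5}
    - {"x": -0.053, "y": -0.044, "z": 0, "wx": 0, "wy": 0, "wz": 0, "fingers": 0.5}
    - {"x": -0.053, "y": -0.044, "z": 0, "wx": 0, "wy": 0, "wz": 0, "fingers": 0.5}
    - {"x": -0.053, "y": -0.044, "z": 0, "wx": 0, "wy": 0, "wz": 0, "fingers": 0.5}
    - {"x": -0.053, "y": -0.044, "z": 0, "wx": 0, "wy": 0, "wz": 0, "fingers": 0.5}
    - {"x": 0, "y": 0, "z": 0, "wx": 0, "wy": 0, "wz": 0, "fingers": 0.5}

```text
clock: 1.6
tool_pos: [0.4451, -0.3401, 0.2345]
eef_rot: [-0.658, 0.753, 0.003, 0.002]
contact_force: [-0.5, -1.7, 0.0]
opening: 0.753
```

```bash
python3 g.py W0:.239 W0:.104
```

```text
t 1.60 tcp [ 0.4451 -0.3401  0.2345] q [ 0.6   0.61 -0.05  1.77  0.03  0.77 -1.16] F [-0.5 -1.7  0. ] op 0.753
jaw deg -97.71 tilt [-0.0016  0.0072]
turn units [0.0008 0.0022 0.0024]
W0:.239 units from prev [-0.0399 -0.033  -0.0057] mm [30.6 27.9  4.5]
W0:.104 units from prev [0.     0.     0.1688] mm [   0.    0. -135.]
```

Call:
apply_moves:
  series:
    - {"x": -0.02, "y": -0.0165, "z": 0, "wx": 0.0008, "wy": 0.0022, "wz": 0.0024, "fingers": 0.5}
    - {"x": -0.02, "y": -0.0165, "z": 0.03, "wx": 0, "wy": 0, "wz": 0, "fingers": 0.5}
    - {"x": 0, "y": 0, "z": 0.04, "wx": 0, "wy": 0, "wz": 0, "fingers": 0.5}
    - {"x": 0, "y": 0, "z": 0.04, "wx": 0, "wy": 0, "wz": 0, "fingers": 0.5}
    - {"x": 0, "y": 0, "z": 0, "wx": 0, "wy": 0, "wz": 0, "fingers": 0.5}

```text
clock: 2.22
tool_pos: [0.474, -0.3148, 0.1445]
eef_rot: [-0.658, 0.753, -0.001, -0.001]
contact_force: [-0.6, 0.0, -0.2]
opening: 0.751
```

```bash
python3 g.py W0:.104;  python3 -c "
from h import *
for n in('top','scene'):
    p,d=snapshot(n);cv2.imwrite('pics/%s1.png'%n,cv2.resize(p[130:280,290:450,::-1] if n=='top' else p[70:200,120:300,::-1],None,fx=3.5,fy=3.5))
"
```

```text
t 2.23 tcp [ 0.474  -0.3148  0.1445] q [ 0.52  0.74 -0.03  1.83  0.04  0.57 -1.24] F [-0.6  0.  -0.2] op 0.751
jaw deg -97.72 tilt [-0.0013 -0.0025]
turn units [ 0.0003 -0.0008  0.0024]
W0:.104 units from prev [-0.0036 -0.0016  0.0506] mm [  1.7   2.6 -40.5]
```

View pics/scene1.png

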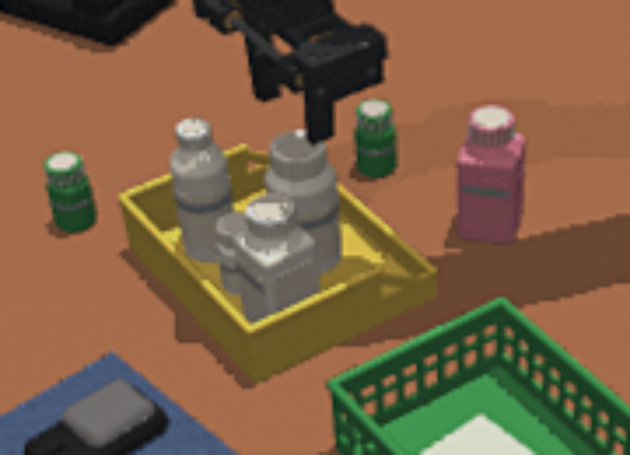

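The scene crop shows the fingers straddling the wide bottle's cap (crop px 297,150), in line. Descend and grip.

Call:
apply_moves:
  series:
    - {"x": -0.0036, "y": -0.0016, "z": 0.02, "wx": 0.0003, "wy": -0.0008, "wz": 0.0024, "fingers": 0.5}
    - {"x": 0, "y": 0, "z": 0.02, "wx": 0, "wy": 0, "wz": 0, "fingers": 0.5}
    - {"x": 0, "y": 0, "z": 0.01, "wx": 0, "wy": 0, "wz": 0, "fingers": 0.5}
    - {"x": 0, "y": 0, "z": 0, "wx": 0, "wy": 0, "wz": 0, "fingers": 0.5}

```text
clock: 2.82
tool_pos: [0.4788, -0.3147, 0.1066]
eef_rot: [-0.654, 0.756, -0.005, 0.002]
contact_force: [-0.1, -0.7, 0.2]
opening: 0.749
```

```bash
python3 g.py W0:.104
```

```text
t 2.83 tcp [ 0.4788 -0.3147  0.1066] q [ 0.52  0.8  -0.03  1.85  0.04  0.48 -1.26] F [-0.1 -0.7  0.2] op 0.749
jaw deg -98.24 tilt [ 0.0085 -0.0052]
turn units [-0.0029 -0.0012 -0.0005]
W0:.104 units from prev [-0.0026  0.0043  0.0032] mm [-3.1  2.5 -2.6]
```

Call:
apply_moves:
  series:
    - {"x": -0.002, "y": 0.003, "z": 0.002, "wx": -0.002, "wy": -0.001, "wz": 0, "fingers": 0.5}
    - {"x": 0, "y": 0, "z": 0, "wx": 0, "wy": 0, "wz": 0, "fingers": 0.5}

```text
clock: 3.08
tool_pos: [0.4767, -0.3128, 0.1051]
eef_rot: [-0.654, 0.756, -0.001, 0.001]
contact_force: [0.7, -0.7, 0.4]
opening: 0.748
```

```bash
python3 g.py W0:.104; python3 -c "
from plant import *;import numpy as np
for i in range(3):
    snapshot('top');s=get_state();print(np.round(s['tool_pos'],4),np.round(s['eef_rot'],4),np.round(s['q'],4))"
```

```text
t 3.08 tcp [ 0.4767 -0.3128  0.1051] q [ 0.52  0.81 -0.03  1.85  0.04  0.48 -1.26] F [ 0.7 -0.7  0.4] op 0.748
jaw deg -98.24 tilt [ 0.0028 -0.0012]
turn units [-0.0009 -0.0002 -0.0005]
W0:.104 units from prev [-0.0006  0.0014  0.0014] mm [-1.   0.6 -1.1]
[ 0.4769 -0.313   0.1053] [-6.545e-01  7.561e-01 -1.600e-03  7.000e-04] [ 0.5164  0.8066 -0.0279  1.8495  0.0429  0.4825 -1.2555]
[ 0.477  -0.313   0.1053] [-0.6544  0.7561 -0.0017  0.0008] [ 0.5164  0.8065 -0.0279  1.8494  0.0429  0.4824 -1.2555]
[ 0.477  -0.3131  0.1053] [-0.6545  0.7561 -0.0017  0.0008] [ 0.5164  0.8066 -0.0279  1.8494  0.0429  0.4824 -1.2555]
```

Call:
apply_moves:
  series:
    - {"x": 0, "y": 0, "z": 0, "wx": 0, "wy": 0, "wz": 0, "fingers": -1}
    - {"x": 0, "y": 0, "z": 0, "wx": 0, "wy": 0, "wz": 0, "fingers": -1}
    - {"x": 0, "y": 0, "z": 0, "wx": 0, "wy": 0, "wz": 0, "fingers": -1}
    - {"x": 0, "y": 0, "z": 0, "wx": 0, "wy": 0, "wz": 0, "fingers": -1}

```text
clock: 3.72
tool_pos: [0.4772, -0.3132, 0.1057]
eef_rot: [-0.654, 0.756, -0.002, 0.001]
contact_force: [0.2, -0.1, -0.5]
opening: 0.514
```

```bash
python3 g.py W0:.22 TW:.22
```

```text
t 3.73 tcp [ 0.4772 -0.3132  0.1057] q [ 0.52  0.81 -0.03  1.85  0.04  0.48 -1.26] F [ 0.2 -0.1 -0.5] op 0.514
jaw deg -98.25 tilt [ 0.004 -0.002]
turn units [-0.0014 -0.0005 -0.0005]
W0:.22 units from prev [-0.001   0.002  -0.1429] mm [ -1.5   1.  114.3]
TW:.22 units from prev [-0.6969  0.1083  0.    ] mm [ -6.7 564.2   0. ]
```

Call:
apply_moves:
  series:
    - {"x": 0, "y": 0, "z": -0.02, "wx": 0, "wy": 0, "wz": 0, "fingers": -1}
    - {"x": 0, "y": 0, "z": -0.03, "wx": 0, "wy": 0, "wz": 0, "fingers": -1}
    - {"x": 0, "y": 0, "z": -0.035, "wx": 0, "wy": 0, "wz": 0, "fingers": -1}
    - {"x": 0, "y": 0, "z": -0.035, "wx": 0, "wy": 0, "wz": 0, "fingers": -1}
    - {"x": 0, "y": 0, "z": -0.025, "wx": 0, "wy": 0, "wz": 0, "fingers": -1}
    - {"x": 0, "y": 0, "z": 0, "wx": 0, "wy": 0, "wz": 0, "fingers": -1}

```text
clock: 4.47
tool_pos: [0.4764, -0.313, 0.2296]
eef_rot: [-0.654, 0.756, -0.003, 0.001]
contact_force: [0.9, -0.9, -1.3]
opening: 0.513
```

```bash
python3 g.py TW:.22;python3 -c "
from h import *
p,d=snapshot('scene');cv2.imwrite('pics/s2.png',cv2.resize(p[20:200,120:300,::-1],None,fx=3,fy=3))
"
```

```text
t 4.47 tcp [ 0.4764 -0.313   0.2296] q [ 0.52  0.62 -0.03  1.76  0.03  0.76 -1.24] F [ 0.9 -0.9 -1.3] op 0.513
jaw deg -98.26 tilt [ 0.0055 -0.0029]
turn units [-0.0019 -0.0007 -0.0006]
TW:.22 units from prev [-0.6977  0.1093  0.012 ] mm [ -7.4 565.   -9.6]
```

View pics/s2.png

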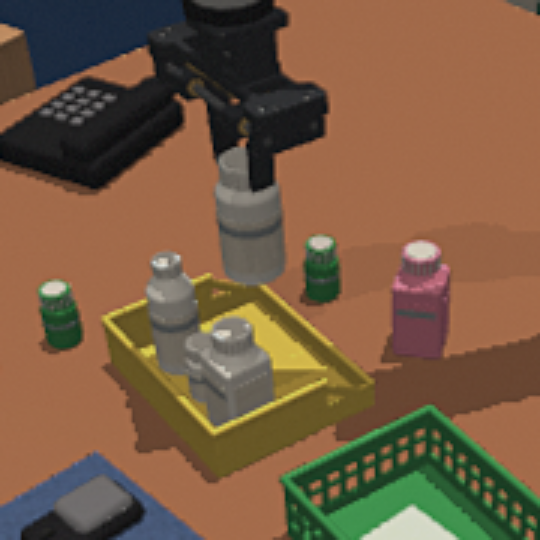

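The wide bottle (crop px 250,230) hangs upright in the jaws, the others undisturbed. Carry it to the tray.

Call:
apply_moves:
  series:
    - {"x": -0.025, "y": 0.004, "z": 0, "wx": -0.0019, "wy": -0.0007, "wz": 0, "fingers": -1}
    - {"x": -0.05, "y": 0.008, "z": 0, "wx": 0, "wy": 0, "wz": 0, "fingers": -1}
    - {"x": -0.055, "y": 0.0085, "z": 0, "wx": 0, "wy": 0, "wz": 0, "fingers": -1}
    - {"x": -0.055, "y": 0.0085, "z": 0, "wx": 0, "wy": 0, "wz": 0, "fingers": -1}
    - {"x": -0.055, "y": 0.0085, "z": 0, "wx": 0, "wy": 0, "wz": 0, "fingers": -1}
    - {"x": -0.055, "y": 0.0085, "z": 0, "wx": 0, "wy": 0, "wz": 0, "fingers": -1}
    - {"x": -0.04, "y": 0.006, "z": 0, "wx": 0, "wy": 0, "wz": 0, "fingers": -1}
    - {"x": -0.02, "y": 0.003, "z": 0, "wx": 0, "wy": 0, "wz": 0, "fingers": -1}

```text
clock: 5.52
tool_pos: [0.4649, -0.0054, 0.2228]
eef_rot: [-0.657, 0.754, 0.01, -0.004]
contact_force: [0.4, -0.1, -0.4]
opening: 0.516
```

```bash
python3 g.py TW:.22
```

```text
t 5.53 tcp [ 0.4649 -0.0054  0.2228] q [-0.08  0.52 -0.    2.04 -0.02  0.6  -1.77] F [ 0.4 -0.1 -0.4] op 0.516
jaw deg -97.88 tilt [-0.0198  0.0092]
turn units [0.0066 0.002  0.0015]
TW:.22 units from prev [-0.3193  0.0405  0.0035] mm [  4.1 257.4  -2.8]
```

Call:
apply_moves:
  series:
    - {"x": -0.025, "y": 0.003, "z": 0, "wx": 0.0066, "wy": 0.002, "wz": 0.0015, "fingers": -1}
    - {"x": -0.05, "y": 0.0065, "z": 0, "wx": 0, "wy": 0, "wz": 0, "fingers": -1}
    - {"x": -0.055, "y": 0.007, "z": 0, "wx": 0, "wy": 0, "wz": 0, "fingers": -1}
    - {"x": -0.055, "y": 0.007, "z": 0, "wx": 0, "wy": 0, "wz": 0, "fingers": -1}
    - {"x": -0.05, "y": 0.0065, "z": 0, "wx": 0, "wy": 0, "wz": 0, "fingers": -1}
    - {"x": -0.04, "y": 0.005, "z": 0, "wx": 0, "wy": 0, "wz": 0, "fingers": -1}
    - {"x": -0.02, "y": 0.0025, "z": 0, "wx": 0, "wy": 0, "wz": 0, "fingers": -1}
    - {"x": 0, "y": 0, "z": 0, "wx": 0, "wy": 0, "wz": 0, "fingers": -1}

```text
clock: 6.52
tool_pos: [0.4537, 0.2485, 0.2161]
eef_rot: [-0.66, 0.751, 0.005, -0.008]
contact_force: [0.2, -0.6, -1.0]
opening: 0.516
```

```bash
python3 g.py TW:.107
```

```text
t 6.53 tcp [0.4537 0.2485 0.2161] q [-0.62  0.59  0.05  1.9  -0.06  0.67 -2.23] F [ 0.2 -0.6 -1. ] op 0.516
jaw deg -97.38 tilt [-0.0197 -0.0028]
turn units [ 0.0061 -0.0017  0.0043]
TW:.107 units from prev [-0.0071 -0.0183  0.1364] mm [  15.3    3.5 -109.1]
```

Call:
apply_moves:
  series:
    - {"x": -0.0071, "y": -0.0183, "z": 0, "wx": 0.0061, "wy": -0.0017, "wz": 0.0043, "fingers": -1}
    - {"x": 0, "y": 0, "z": 0.03, "wx": 0, "wy": 0, "wz": 0, "fingers": -1}
    - {"x": 0, "y": 0, "z": 0.035, "wx": 0, "wy": 0, "wz": 0, "fingers": -1}
    - {"x": 0, "y": 0, "z": 0.035, "wx": 0, "wy": 0, "wz": 0, "fingers": -1}
    - {"x": 0, "y": 0, "z": 0.015, "wx": 0, "wy": 0, "wz": 0, "fingers": -1}
    - {"x": 0, "y": 0, "z": 0, "wx": 0, "wy": 0, "wz": 0, "fingers": -1}
    - {"x": 0, "y": 0, "z": 0, "wx": 0, "wy": 0, "wz": 0, "fingers": -1}

```text
clock: 7.4
tool_pos: [0.4777, 0.2432, 0.1231]
eef_rot: [-0.648, 0.761, -0.005, 0.003]
contact_force: [0.1, -0.5, -1.7]
opening: 0.517
```

```bash
python3 g.py TW:.1057
```

```text
t 7.40 tcp [0.4777 0.2432 0.1231] q [-0.59  0.75  0.05  1.95 -0.06  0.44 -2.23] F [ 0.1 -0.5 -1.7] op 0.517
jaw deg -99.19 tilt [ 0.0105 -0.0031]
turn units [-0.0035 -0.0005 -0.0058]
TW:.1057 units from prev [-0.0094  0.0123  0.0217] mm [ -8.7   8.8 -17.4]
```

Call:
apply_moves:
  series:
    - {"x": 0, "y": 0, "z": 0, "wx": -0.003, "wy": -0.0005, "wz": -0.005, "fingers": -1}
    - {"x": 0, "y": 0, "z": 0.009, "wx": 0, "wy": 0, "wz": 0, "fingers": -1}
    - {"x": 0, "y": 0, "z": 0.007, "wx": 0, "wy": 0, "wz": 0, "fingers": -1}
    - {"x": 0, "y": 0, "z": 0, "wx": 0, "wy": 0, "wz": 0, "fingers": -1}

```text
clock: 7.9
tool_pos: [0.4789, 0.2438, 0.1113]
eef_rot: [-0.655, 0.756, -0.001, 0.002]
contact_force: [0.4, 0.5, -0.0]
opening: 0.515
```

```bash
python3 g.py TW:.1057
```

```text
t 7.90 tcp [0.4789 0.2438 0.1113] q [-0.58  0.77  0.04  1.95 -0.06  0.42 -2.21] F [ 0.4  0.5 -0. ] op 0.515
jaw deg -98.23 tilt [0.0041 0.002 ]
turn units [-0.0012  0.0008 -0.0004]
TW:.1057 units from prev [-0.0084  0.0137  0.0069] mm [-9.9  8.2 -5.6]
```

Call:
apply_moves:
  series:
    - {"x": 0, "y": 0, "z": 0.004, "wx": -0.001, "wy": 0, "wz": 0, "fingers": -1}
    - {"x": 0, "y": 0, "z": 0.002, "wx": 0, "wy": 0, "wz": 0, "fingers": -1}
    - {"x": 0, "y": 0, "z": 0, "wx": 0, "wy": 0, "wz": 0, "fingers": -1}

```text
clock: 8.28
tool_pos: [0.4788, 0.244, 0.106]
eef_rot: [-0.655, 0.756, 0.001, 0.001]
contact_force: [0.5, -0.7, -0.6]
opening: 0.515
```

```bash
python3 g.py TW:.1057
```

```text
t 8.28 tcp [0.4788 0.244  0.106 ] q [-0.58  0.78  0.03  1.95 -0.06  0.41 -2.21] F [ 0.5 -0.7 -0.6] op 0.515
jaw deg -98.22 tilt [0.0005 0.0024]
turn units [-0.0001  0.0008 -0.0004]
TW:.1057 units from prev [-0.0082  0.0135  0.0004] mm [-9.8  8.  -0.3]
```

Call:
apply_moves:
  series:
    - {"x": 0, "y": 0, "z": 0.001, "wx": 0, "wy": 0, "wz": 0, "fingers": -1}
    - {"x": 0, "y": 0, "z": 0, "wx": 0, "wy": 0, "wz": 0, "fingers": 0.1}
    - {"x": 0, "y": 0, "z": 0, "wx": 0, "wy": 0, "wz": 0, "fingers": 0.3}
    - {"x": 0, "y": 0, "z": 0, "wx": 0, "wy": 0, "wz": 0, "fingers": 0.3}
    - {"x": 0, "y": 0, "z": -0.02, "wx": 0, "wy": 0, "wz": 0, "fingers": 0.4}
    - {"x": 0, "y": 0, "z": -0.05, "wx": 0, "wy": 0, "wz": 0, "fingers": 0.4}
    - {"x": 0, "y": 0, "z": -0.03, "wx": 0, "wy": 0, "wz": 0, "fingers": 0.4}

```text
clock: 9.15
tool_pos: [0.4783, 0.2435, 0.1885]
eef_rot: [-0.655, 0.756, 0.001, 0.0]
contact_force: [0.1, 0.4, 0.1]
opening: 0.702
```

```bash
python3 g.py Q0:.2;python3 -c "
from h import *
p,d=snapshot('scene');cv2.imwrite('pics/s3.png',p[60:360,150:450,::-1])
"
```

```text
t 9.15 tcp [0.4783 0.2435 0.1885] q [-0.59  0.64  0.05  1.89 -0.06  0.61 -2.22] F [0.1 0.4 0.1] op 0.702
jaw deg -98.22 tilt [-0.0009  0.0016]
turn units [ 0.0003  0.0005 -0.0004]
Q0:.2 units from prev [ 0.6173 -0.1716 -0.0144] mm [  65.9 -508.3   11.5]
```

View pics/s3.png

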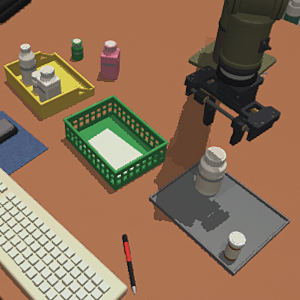

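Wide stands upright in the tray (crop px 212,172). Now the square bottle.

Call:
apply_moves:
  series:
    - {"x": 0.04, "y": -0.01, "z": -0.005, "wx": 0, "wy": 0, "wz": 0, "fingers": 0.4}
    - {"x": 0.065, "y": -0.018, "z": 0, "wx": 0, "wy": 0, "wz": 0, "fingers": 0.4}
    - {"x": 0.07, "y": -0.02, "z": 0, "wx": 0, "wy": 0, "wz": 0, "fingers": 0.4}
    - {"x": 0.07, "y": -0.02, "z": 0, "wx": 0, "wy": 0, "wz": 0, "fingers": 0.4}
    - {"x": 0.07, "y": -0.02, "z": 0, "wx": 0, "wy": 0, "wz": 0, "fingers": 0.4}
    - {"x": 0.07, "y": -0.02, "z": 0, "wx": 0, "wy": 0, "wz": 0, "fingers": 0.4}
    - {"x": 0.065, "y": -0.018, "z": 0, "wx": 0, "wy": 0, "wz": 0, "fingers": 0.4}
    - {"x": 0.04, "y": -0.012, "z": 0, "wx": 0, "wy": 0, "wz": 0, "fingers": 0.4}

```text
clock: 10.2
tool_pos: [0.5384, -0.1669, 0.1972]
eef_rot: [-0.658, 0.753, -0.001, 0.008]
contact_force: [-0.3, 1.3, 0.1]
opening: 0.699
```

```bash
python3 g.py Q0:.19
```

```text
t 10.20 tcp [ 0.5384 -0.1669  0.1972] q [ 0.26  0.66 -0.06  1.81  0.04  0.66 -1.52] F [-0.3  1.3  0.1] op 0.699
jaw deg -97.72 tilt [0.0133 0.0081]
turn units [-0.0038  0.0032  0.0024]
Q0:.19 units from prev [ 0.1201 -0.0245  0.009 ] mm [  5.8 -97.9  -7.2]
```

Call:
apply_moves:
  series:
    - {"x": 0.05, "y": -0.01, "z": 0, "wx": -0.0038, "wy": 0.0032, "wz": 0.0024, "fingers": 0.4}
    - {"x": 0.045, "y": -0.01, "z": 0, "wx": 0, "wy": 0, "wz": 0, "fingers": 0.4}
    - {"x": 0.025, "y": -0.0045, "z": 0, "wx": 0, "wy": 0, "wz": 0, "fingers": 0.4}
    - {"x": 0, "y": 0, "z": 0.03, "wx": 0, "wy": 0, "wz": 0, "fingers": 0.4}
    - {"x": 0, "y": 0, "z": 0.03, "wx": 0, "wy": 0, "wz": 0, "fingers": 0.4}
    - {"x": 0, "y": 0, "z": 0, "wx": 0, "wy": 0, "wz": 0, "fingers": 0.4}
    - {"x": 0, "y": 0, "z": 0, "wx": 0, "wy": 0, "wz": 0, "fingers": 0.4}

```text
clock: 11.08
tool_pos: [0.5446, -0.2706, 0.1507]
eef_rot: [-0.653, 0.757, -0.002, 0.001]
contact_force: [1.4, -0.6, 0.8]
opening: 0.699
```

```bash
python3 g.py Q0:.105
```

```text
t 11.07 tcp [ 0.5446 -0.2706  0.1507] q [ 0.42  0.77 -0.06  1.71  0.06  0.66 -1.39] F [ 1.4 -0.6  0.8] op 0.699
jaw deg -98.40 tilt [ 0.0029 -0.0016]
turn units [-0.001  -0.0004 -0.0014]
Q0:.105 units from prev [-0.0071  0.0015  0.0571] mm [ -0.4   5.8 -45.7]
```

Call:
apply_moves:
  series:
    - {"x": -0.0071, "y": 0.0015, "z": 0.01, "wx": -0.001, "wy": 0, "wz": -0.001, "fingers": 0.4}
    - {"x": 0, "y": 0, "z": 0.015, "wx": 0, "wy": 0, "wz": 0, "fingers": 0.4}
    - {"x": 0, "y": 0, "z": 0.015, "wx": 0, "wy": 0, "wz": 0, "fingers": 0.4}
    - {"x": 0, "y": 0, "z": 0.013, "wx": 0, "wy": 0, "wz": 0, "fingers": 0.4}
    - {"x": 0, "y": 0, "z": 0, "wx": 0, "wy": 0, "wz": 0, "fingers": 0.4}

```text
clock: 11.7
tool_pos: [0.5451, -0.2636, 0.1066]
eef_rot: [-0.655, 0.755, -0.001, 0.0]
contact_force: [0.2, -0.4, 0.1]
opening: 0.698
```

```bash
python3 g.py Q0:.105
```

```text
t 11.70 tcp [ 0.5451 -0.2636  0.1066] q [ 0.4   0.84 -0.05  1.74  0.07  0.57 -1.4 ] F [ 0.2 -0.4  0.1] op 0.698
jaw deg -98.13 tilt [ 0.0013 -0.0012]
turn units [-0.0005 -0.0003  0.0001]
Q0:.105 units from prev [0.0016 0.0009 0.002 ] mm [-0.9 -1.2 -1.6]
```

Call:
apply_moves:
  series:
    - {"x": 0.001, "y": 0.0007, "z": 0.001, "wx": 0, "wy": 0, "wz": 0, "fingers": 0.4}
    - {"x": 0, "y": 0, "z": 0, "wx": 0, "wy": 0, "wz": 0, "fingers": -1}
    - {"x": 0, "y": 0, "z": 0, "wx": 0, "wy": 0, "wz": 0, "fingers": -1}
    - {"x": 0, "y": 0, "z": 0, "wx": 0, "wy": 0, "wz": 0, "fingers": -1}
    - {"x": 0, "y": 0, "z": 0, "wx": 0, "wy": 0, "wz": 0, "fingers": -1}

```text
clock: 12.32
tool_pos: [0.5447, -0.265, 0.1065]
eef_rot: [-0.655, 0.756, -0.002, 0.0]
contact_force: [-0.8, 0.4, -1.7]
opening: 0.424
```

```bash
python3 g.py Q0:.105
```

```text
t 12.32 tcp [ 0.5447 -0.265   0.1065] q [ 0.4   0.84 -0.05  1.74  0.07  0.56 -1.4 ] F [-0.8  0.4 -1.7] op 0.424
jaw deg -98.16 tilt [ 0.0026 -0.0019]
turn units [-0.0009 -0.0005 -0.0001]
Q0:.105 units from prev [-0.0001  0.0007  0.0018] mm [-0.5  0.2 -1.5]
```

Call:
apply_moves:
  series:
    - {"x": 0, "y": 0, "z": -0.02, "wx": 0, "wy": 0, "wz": 0, "fingers": -1}
    - {"x": 0, "y": 0, "z": -0.03, "wx": 0, "wy": 0, "wz": 0, "fingers": -1}
    - {"x": 0, "y": 0, "z": -0.035, "wx": 0, "wy": 0, "wz": 0, "fingers": -1}
    - {"x": 0, "y": 0, "z": -0.035, "wx": 0, "wy": 0, "wz": 0, "fingers": -1}
    - {"x": 0, "y": 0, "z": -0.025, "wx": 0, "wy": 0, "wz": 0, "fingers": -1}
    - {"x": 0, "y": 0, "z": 0, "wx": 0, "wy": 0, "wz": 0, "fingers": -1}

```text
clock: 13.08
tool_pos: [0.5446, -0.2647, 0.2308]
eef_rot: [-0.655, 0.756, -0.003, 0.001]
contact_force: [-0.5, 0.8, -1.6]
opening: 0.416
```

```bash
python3 g.py TQ:.22
```

```text
t 13.07 tcp [ 0.5446 -0.2647  0.2308] q [ 0.41  0.67 -0.06  1.65  0.05  0.83 -1.39] F [-0.5  0.8 -1.6] op 0.416
jaw deg -98.16 tilt [ 0.0051 -0.0029]
turn units [-0.0017 -0.0007 -0.0001]
TQ:.22 units from prev [-0.7701  0.1931  0.0135] mm [-65.6 631.7 -10.8]
```

```bash
sed -i 's/TQ=(.479,.367),TL=(.558,.245)/TQ=(.565,.25),TL=(.479,.365)/' g.py; python3 g.py TQ:.22
```

```text
t 13.07 tcp [ 0.5446 -0.2647  0.2308] q [ 0.41  0.67 -0.06  1.65  0.05  0.83 -1.39] F [-0.5  0.8 -1.6] op 0.416
jaw deg -98.16 tilt [ 0.0051 -0.0029]
turn units [-0.0017 -0.0007 -0.0001]
TQ:.22 units from prev [-0.6405  0.066   0.0135] mm [ 20.4 514.7 -10.8]
```

Call:
apply_moves:
  series:
    - {"x": -0.025, "y": 0.0025, "z": 0, "wx": -0.0017, "wy": -0.0007, "wz": 0, "fingers": -1}
    - {"x": -0.05, "y": 0.005, "z": 0, "wx": 0, "wy": 0, "wz": 0, "fingers": -1}
    - {"x": -0.055, "y": 0.0055, "z": 0, "wx": 0, "wy": 0, "wz": 0, "fingers": -1}
    - {"x": -0.055, "y": 0.0055, "z": 0, "wx": 0, "wy": 0, "wz": 0, "fingers": -1}
    - {"x": -0.055, "y": 0.0055, "z": 0, "wx": 0, "wy": 0, "wz": 0, "fingers": -1}
    - {"x": -0.055, "y": 0.0055, "z": 0, "wx": 0, "wy": 0, "wz": 0, "fingers": -1}
    - {"x": -0.04, "y": 0.004, "z": 0, "wx": 0, "wy": 0, "wz": 0, "fingers": -1}
    - {"x": -0.02, "y": 0.002, "z": 0, "wx": 0, "wy": 0, "wz": 0, "fingers": -1}

```text
clock: 14.08
tool_pos: [0.5499, 0.0403, 0.2242]
eef_rot: [-0.657, 0.754, 0.008, -0.004]
contact_force: [0.7, -0.7, -1.6]
opening: 0.422
```

```bash
python3 g.py TQ:.22
```

```text
t 14.07 tcp [0.5499 0.0403 0.2242] q [-0.13  0.61 -0.03  1.8   0.01  0.75 -1.87] F [ 0.7 -0.7 -1.6] op 0.422
jaw deg -97.81 tilt [-0.0164  0.0068]
turn units [0.0055 0.0014 0.0019]
TQ:.22 units from prev [-0.2622  0.0185  0.0052] mm [ 15.1 209.7  -4.2]
```

Call:
apply_moves:
  series:
    - {"x": -0.03, "y": 0.002, "z": 0, "wx": 0.0055, "wy": 0.0014, "wz": 0.0019, "fingers": -1}
    - {"x": -0.05, "y": 0.003, "z": 0, "wx": 0, "wy": 0, "wz": 0, "fingers": -1}
    - {"x": -0.055, "y": 0.003, "z": 0, "wx": 0, "wy": 0, "wz": 0, "fingers": -1}
    - {"x": -0.055, "y": 0.003, "z": 0, "wx": 0, "wy": 0, "wz": 0, "fingers": -1}
    - {"x": -0.035, "y": 0, "z": 0, "wx": 0, "wy": 0, "wz": 0, "fingers": -1}
    - {"x": -0.015, "y": 0, "z": 0, "wx": 0, "wy": 0, "wz": 0, "fingers": -1}
    - {"x": 0, "y": 0, "z": 0, "wx": 0, "wy": 0, "wz": 0, "fingers": -1}

```text
clock: 14.95
tool_pos: [0.5645, 0.2355, 0.2193]
eef_rot: [-0.654, 0.757, 0.001, -0.006]
contact_force: [-0.3, 0.0, -1.5]
opening: 0.421
```

```bash
python3 g.py TQ:.1065
```

```text
t 14.95 tcp [0.5645 0.2355 0.2193] q [-0.48  0.69  0.01  1.62 -0.01  0.83 -2.18] F [-0.3  0.  -1.5] op 0.421
jaw deg -98.34 tilt [-0.0093 -0.0061]
turn units [ 0.0027 -0.0024 -0.001 ]
TQ:.1065 units from prev [-0.018  0.002  0.141] mm [   0.5   14.5 -112.8]
```

Call:
apply_moves:
  series:
    - {"x": -0.018, "y": 0.002, "z": 0, "wx": 0.0027, "wy": -0.0024, "wz": -0.001, "fingers": -1}
    - {"x": 0, "y": 0, "z": 0.03, "wx": 0, "wy": 0, "wz": 0, "fingers": -1}
    - {"x": 0, "y": 0, "z": 0.035, "wx": 0, "wy": 0, "wz": 0, "fingers": -1}
    - {"x": 0, "y": 0, "z": 0.035, "wx": 0, "wy": 0, "wz": 0, "fingers": -1}
    - {"x": 0, "y": 0, "z": 0.015, "wx": 0, "wy": 0, "wz": 0, "fingers": -1}
    - {"x": 0, "y": 0, "z": 0, "wx": 0, "wy": 0, "wz": 0, "fingers": -1}
    - {"x": 0, "y": 0, "z": 0, "wx": 0, "wy": 0, "wz": 0, "fingers": -1}

```text
clock: 15.82
tool_pos: [0.5677, 0.2459, 0.1272]
eef_rot: [-0.652, 0.759, -0.002, 0.002]
contact_force: [1.1, -0.6, -1.8]
opening: 0.421
```

```bash
python3 g.py TQ:.1065
```

```text
t 15.82 tcp [0.5677 0.2459 0.1272] q [-0.49  0.82  0.01  1.69 -0.01  0.63 -2.2 ] F [ 1.1 -0.6 -1.8] op 0.421
jaw deg -98.68 tilt [0.0057 0.0001]
turn units [-0.0018  0.0003 -0.003 ]
TQ:.1065 units from prev [-0.0046  0.0041  0.0259] mm [ -2.7   4.1 -20.7]
```

Call:
apply_moves:
  series:
    - {"x": 0, "y": 0, "z": 0.005, "wx": -0.0018, "wy": 0, "wz": -0.002, "fingers": -1}
    - {"x": 0, "y": 0, "z": 0.01, "wx": 0, "wy": 0, "wz": 0, "fingers": -1}
    - {"x": 0, "y": 0, "z": 0.006, "wx": 0, "wy": 0, "wz": 0, "fingers": -1}
    - {"x": 0, "y": 0, "z": 0.001, "wx": 0, "wy": 0, "wz": 0, "fingers": -1}
    - {"x": 0, "y": 0, "z": 0, "wx": 0, "wy": 0, "wz": 0, "fingers": -1}

```text
clock: 16.45
tool_pos: [0.5689, 0.2465, 0.1102]
eef_rot: [-0.654, 0.756, 0.0, 0.002]
contact_force: [0.2, 0.5, -1.3]
opening: 0.422
```

```bash
python3 g.py TQ:.1065
```

```text
t 16.45 tcp [0.5689 0.2465 0.1102] q [-0.48  0.85  0.    1.69 -0.01  0.6  -2.19] F [ 0.2  0.5 -1.3] op 0.422
jaw deg -98.31 tilt [0.0028 0.0026]
turn units [-0.0008  0.0009 -0.0009]
TQ:.1065 units from prev [-0.0037  0.0055  0.0047] mm [-3.9  3.5 -3.7]
```

Call:
apply_moves:
  series:
    - {"x": 0, "y": 0, "z": 0.003, "wx": -0.0008, "wy": 0.0008, "wz": 0, "fingers": -1}
    - {"x": 0, "y": 0, "z": 0.002, "wx": 0, "wy": 0, "wz": 0, "fingers": -1}
    - {"x": 0, "y": 0, "z": 0.001, "wx": 0, "wy": 0, "wz": 0, "fingers": -1}

```text
clock: 16.82
tool_pos: [0.5693, 0.247, 0.1064]
eef_rot: [-0.654, 0.756, 0.0, 0.001]
contact_force: [-1.6, -0.5, 8.7]
opening: 0.424
```

```bash
python3 g.py TQ:.1065
```

```text
t 16.82 tcp [0.5693 0.247  0.1064] q [-0.48  0.85  0.    1.69 -0.    0.6  -2.19] F [-1.6 -0.5  8.7] op 0.424
jaw deg -98.31 tilt [0.0009 0.0011]
turn units [-0.0002  0.0004 -0.0009]
TQ:.1065 units from prev [-0.003   0.0059 -0.0001] mm [-4.3  3.   0.1]
```

Call:
apply_moves:
  series:
    - {"x": 0, "y": 0, "z": 0, "wx": 0, "wy": 0, "wz": 0, "fingers": 0.0}
    - {"x": 0, "y": 0, "z": 0, "wx": 0, "wy": 0, "wz": 0, "fingers": 0.2}
    - {"x": 0, "y": 0, "z": 0, "wx": 0, "wy": 0, "wz": 0, "fingers": 0.2}
    - {"x": 0, "y": 0, "z": -0.02, "wx": 0, "wy": 0, "wz": 0, "fingers": 0.2}
    - {"x": 0, "y": 0, "z": -0.05, "wx": 0, "wy": 0, "wz": 0, "fingers": 0.2}
    - {"x": 0, "y": 0, "z": -0.04, "wx": 0, "wy": 0, "wz": 0, "fingers": 0.2}
    - {"x": 0, "y": 0, "z": 0, "wx": 0, "wy": 0, "wz": 0, "fingers": 0.2}

```text
clock: 17.7
tool_pos: [0.5703, 0.247, 0.2]
eef_rot: [-0.654, 0.757, -0.0, 0.002]
contact_force: [-0.1, 0.3, 0.7]
opening: 0.601
```

```bash
python3 g.py L0:.2
```

```text
t 17.70 tcp [0.5703 0.247  0.2   ] q [-0.49  0.72  0.01  1.63 -0.01  0.79 -2.19] F [-0.1  0.3  0.7] op 0.601
jaw deg -98.32 tilt [0.0038 0.0022]
turn units [-0.0011  0.0009 -0.0009]
L0:.2 units from prev [ 0.7886 -0.0586  0.    ] mm [ -43.1 -631.1   -0. ]
```

Call:
apply_moves:
  series:
    - {"x": 0.04, "y": -0.003, "z": 0, "wx": 0, "wy": 0, "wz": 0, "fingers": 0.2}
    - {"x": 0.065, "y": -0.005, "z": 0, "wx": 0, "wy": 0, "wz": 0, "fingers": 0.2}
    - {"x": 0.07, "y": -0.005, "z": 0, "wx": 0, "wy": 0, "wz": 0, "fingers": 0.2}
    - {"x": 0.07, "y": -0.005, "z": 0, "wx": 0, "wy": 0, "wz": 0, "fingers": 0.2}
    - {"x": 0.07, "y": -0.005, "z": 0, "wx": 0, "wy": 0, "wz": 0, "fingers": 0.2}
    - {"x": 0.07, "y": -0.005, "z": 0, "wx": 0, "wy": 0, "wz": 0, "fingers": 0.2}
    - {"x": 0.065, "y": -0.005, "z": 0, "wx": 0, "wy": 0, "wz": 0, "fingers": 0.2}
    - {"x": 0.05, "y": -0.004, "z": 0, "wx": 0, "wy": 0, "wz": 0, "fingers": 0.2}

```text
clock: 18.7
tool_pos: [0.5404, -0.1596, 0.1958]
eef_rot: [-0.658, 0.753, 0.002, 0.002]
contact_force: [0.6, 0.3, -0.2]
opening: 0.599
```

```bash
python3 g.py L0:.2
```

```text
t 18.70 tcp [ 0.5404 -0.1596  0.1958] q [ 0.25  0.66 -0.08  1.8   0.07  0.68 -1.56] F [ 0.6  0.3 -0.2] op 0.599
jaw deg -97.76 tilt [0.0005 0.0058]
turn units [0.0001 0.0019 0.0022]
L0:.2 units from prev [ 0.2801 -0.0234 -0.0053] mm [ -13.2 -224.5    4.2]
```

Call:
apply_moves:
  series:
    - {"x": 0.06, "y": -0.005, "z": 0, "wx": 0, "wy": 0.0019, "wz": 0.0022, "fingers": 0.2}
    - {"x": 0.06, "y": -0.005, "z": 0, "wx": 0, "wy": 0, "wz": 0, "fingers": 0.2}
    - {"x": 0.06, "y": -0.005, "z": 0, "wx": 0, "wy": 0, "wz": 0, "fingers": 0.2}
    - {"x": 0.05, "y": -0.005, "z": 0, "wx": 0, "wy": 0, "wz": 0, "fingers": 0.2}
    - {"x": 0.02, "y": -0.002, "z": 0, "wx": 0, "wy": 0, "wz": 0, "fingers": 0.2}
    - {"x": 0, "y": 0, "z": 0.015, "wx": 0, "wy": 0, "wz": 0, "fingers": 0.2}
    - {"x": 0, "y": 0, "z": 0.02, "wx": 0, "wy": 0, "wz": 0, "fingers": 0.2}
    - {"x": 0, "y": 0, "z": 0, "wx": 0, "wy": 0, "wz": 0, "fingers": 0.2}

```text
clock: 19.7
tool_pos: [0.5256, -0.3636, 0.1616]
eef_rot: [-0.655, 0.756, 0.005, -0.001]
contact_force: [-0.4, -0.0, 0.4]
opening: 0.597
```

```bash
python3 g.py L0:.117
```

```text
t 19.70 tcp [ 0.5256 -0.3636  0.1616] q [ 0.59  0.8  -0.1   1.58  0.1   0.77 -1.27] F [-0.4 -0.   0.4] op 0.597
jaw deg -98.19 tilt [-0.0077  0.0061]
turn units [ 0.0027  0.0016 -0.0002]
L0:.117 units from prev [ 0.0251 -0.0057  0.0557] mm [  1.6 -20.5 -44.6]
```

Call:
apply_moves:
  series:
    - {"x": 0.018, "y": -0.004, "z": 0, "wx": 0.0027, "wy": 0.0016, "wz": 0, "fingers": 0.2}
    - {"x": 0.007, "y": -0.0017, "z": 0, "wx": 0, "wy": 0, "wz": 0, "fingers": 0.2}
    - {"x": 0, "y": 0, "z": 0.015, "wx": 0, "wy": 0, "wz": 0, "fingers": 0.2}
    - {"x": 0, "y": 0, "z": 0.005, "wx": 0, "wy": 0, "wz": 0, "fingers": 0.2}
    - {"x": 0, "y": 0, "z": 0, "wx": 0, "wy": 0, "wz": 0, "fingers": 0.2}

```text
clock: 20.32
tool_pos: [0.5286, -0.3836, 0.1447]
eef_rot: [-0.656, 0.755, -0.001, 0.0]
contact_force: [-0.4, -0.8, 0.3]
opening: 0.596
```

```bash
python3 g.py L0:.117
```

```text
t 20.32 tcp [ 0.5286 -0.3836  0.1447] q [ 0.61  0.84 -0.1   1.56  0.11  0.75 -1.25] F [-0.4 -0.8  0.3] op 0.596
jaw deg -98.02 tilt [ 0.0014 -0.0001]
turn units [-0.0005  0.      0.0007]
L0:.117 units from prev [0.0009 0.0016 0.0347] mm [ -1.4  -0.5 -27.7]
```

Call:
apply_moves:
  series:
    - {"x": 0.001, "y": 0.0016, "z": 0.012, "wx": 0, "wy": 0, "wz": 0, "fingers": 0.2}
    - {"x": 0, "y": 0, "z": 0.012, "wx": 0, "wy": 0, "wz": 0, "fingers": 0.2}
    - {"x": 0, "y": 0, "z": 0.009, "wx": 0, "wy": 0, "wz": 0, "fingers": 0.2}
    - {"x": 0, "y": 0, "z": 0, "wx": 0, "wy": 0, "wz": 0, "fingers": 0.2}

```text
clock: 20.82
tool_pos: [0.527, -0.3837, 0.1162]
eef_rot: [-0.656, 0.755, -0.0, 0.0]
contact_force: [-0.7, -0.5, 0.0]
opening: 0.599
```

```bash
python3 g.py L0:.117
```

```text
t 20.82 tcp [ 0.527  -0.3837  0.1162] q [ 0.61  0.87 -0.1   1.58  0.11  0.69 -1.25] F [-0.7 -0.5  0. ] op 0.599
jaw deg -98.00 tilt [0.0008 0.0005]
turn units [-0.0002  0.0002  0.0008]
L0:.117 units from prev [ 0.0004 -0.0004 -0.001 ] mm [ 0.2 -0.4  0.8]
```

Call:
apply_moves:
  series:
    - {"x": 0, "y": 0, "z": -0.002, "wx": 0, "wy": 0, "wz": 0, "fingers": 0.2}
    - {"x": 0, "y": 0, "z": 0, "wx": 0, "wy": 0, "wz": 0, "fingers": -1}
    - {"x": 0, "y": 0, "z": 0, "wx": 0, "wy": 0, "wz": 0, "fingers": -1}
    - {"x": 0, "y": 0, "z": 0, "wx": 0, "wy": 0, "wz": 0, "fingers": -1}
    - {"x": 0, "y": 0, "z": 0, "wx": 0, "wy": 0, "wz": 0, "fingers": -1}

```text
clock: 21.45
tool_pos: [0.5276, -0.3841, 0.1187]
eef_rot: [-0.656, 0.755, -0.001, 0.001]
contact_force: [0.6, 0.2, -1.1]
opening: 0.3
```

```bash
python3 g.py L0:.117
```

```text
t 21.45 tcp [ 0.5276 -0.3841  0.1187] q [ 0.61  0.87 -0.1   1.58  0.11  0.7  -1.25] F [ 0.6  0.2 -1.1] op 0.300
jaw deg -98.00 tilt [ 0.0023 -0.0004]
turn units [-0.0007 -0.      0.0008]
L0:.117 units from prev [0.0001 0.0004 0.0022] mm [-0.4 -0.  -1.7]
```

Call:
apply_moves:
  series:
    - {"x": 0, "y": 0, "z": -0.02, "wx": 0, "wy": 0, "wz": 0, "fingers": -1}
    - {"x": 0, "y": 0, "z": -0.035, "wx": 0, "wy": 0, "wz": 0, "fingers": -1}
    - {"x": 0, "y": 0, "z": -0.04, "wx": 0, "wy": 0, "wz": 0, "fingers": -1}
    - {"x": 0, "y": 0, "z": -0.04, "wx": 0, "wy": 0, "wz": 0, "fingers": -1}
    - {"x": 0, "y": 0, "z": -0.04, "wx": 0, "wy": 0, "wz": 0, "fingers": -1}
    - {"x": 0, "y": 0, "z": -0.02, "wx": 0, "wy": 0, "wz": 0, "fingers": -1}
    - {"x": 0, "y": 0, "z": 0, "wx": 0, "wy": 0, "wz": 0, "fingers": -1}

```text
clock: 22.32
tool_pos: [0.5272, -0.384, 0.2858]
eef_rot: [-0.656, 0.755, -0.003, 0.001]
contact_force: [-0.5, 0.5, -0.9]
opening: 0.307
```

```bash
python3 g.py TL:.28
```

```text
t 22.32 tcp [ 0.5272 -0.384   0.2858] q [ 0.62  0.68 -0.11  1.43  0.08  1.04 -1.22] F [-0.5  0.5 -0.9] op 0.307
jaw deg -98.00 tilt [ 0.0055 -0.0023]
turn units [-0.0018 -0.0005  0.0008]
TL:.28 units from prev [-0.9183  0.1924  0.0072] mm [-48.2 749.   -5.8]
```

Call:
apply_moves:
  series:
    - {"x": -0.03, "y": 0.006, "z": 0, "wx": -0.0018, "wy": -0.0005, "wz": 0, "fingers": -1}
    - {"x": -0.055, "y": 0.0115, "z": 0, "wx": 0, "wy": 0, "wz": 0, "fingers": -1}
    - {"x": -0.06, "y": 0.0125, "z": 0, "wx": 0, "wy": 0, "wz": 0, "fingers": -1}
    - {"x": -0.06, "y": 0.0125, "z": 0, "wx": 0, "wy": 0, "wz": 0, "fingers": -1}
    - {"x": -0.06, "y": 0.0125, "z": 0, "wx": 0, "wy": 0, "wz": 0, "fingers": -1}
    - {"x": -0.06, "y": 0.0125, "z": 0, "wx": 0, "wy": 0, "wz": 0, "fingers": -1}
    - {"x": -0.06, "y": 0.0125, "z": 0, "wx": 0, "wy": 0, "wz": 0, "fingers": -1}
    - {"x": -0.06, "y": 0.0125, "z": 0, "wx": 0, "wy": 0, "wz": 0, "fingers": -1}

```text
clock: 23.32
tool_pos: [0.4998, -0.0146, 0.2818]
eef_rot: [-0.653, 0.758, 0.002, -0.003]
contact_force: [0.7, -0.3, -0.8]
opening: 0.305
```

```bash
python3 g.py TL:.28
```

```text
t 23.32 tcp [ 0.4998 -0.0146  0.2818] q [ 0.01  0.47 -0.11  1.88  0.07  0.81 -1.86] F [ 0.7 -0.3 -0.8] op 0.305
jaw deg -98.52 tilt [-0.0063 -0.0007]
turn units [ 0.0019 -0.0005 -0.0021]
TL:.28 units from prev [-0.466   0.093   0.0022] mm [-20.8 379.6  -1.8]
```

Call:
apply_moves:
  series:
    - {"x": -0.06, "y": 0.012, "z": 0, "wx": 0.0019, "wy": -0.0005, "wz": -0.002, "fingers": -1}
    - {"x": -0.06, "y": 0.012, "z": 0, "wx": 0, "wy": 0, "wz": 0, "fingers": -1}
    - {"x": -0.06, "y": 0.012, "z": 0, "wx": 0, "wy": 0, "wz": 0, "fingers": -1}
    - {"x": -0.06, "y": 0.012, "z": 0, "wx": 0, "wy": 0, "wz": 0, "fingers": -1}
    - {"x": -0.06, "y": 0.01, "z": 0, "wx": 0, "wy": 0, "wz": 0, "fingers": -1}
    - {"x": -0.05, "y": 0.01, "z": 0, "wx": 0, "wy": 0, "wz": 0, "fingers": -1}
    - {"x": -0.035, "y": 0.006, "z": 0, "wx": 0, "wy": 0, "wz": 0, "fingers": -1}
    - {"x": -0.015, "y": 0.0, "z": 0, "wx": 0, "wy": 0, "wz": 0, "fingers": -1}

```text
clock: 24.32
tool_pos: [0.4802, 0.3235, 0.2781]
eef_rot: [-0.658, 0.753, 0.002, -0.003]
contact_force: [1.2, -0.2, -1.5]
opening: 0.308
```

```bash
python3 g.py TL:.1187
```

```text
t 24.32 tcp [0.4802 0.3235 0.2781] q [-0.61  0.58 -0.1   1.66  0.07  0.91 -2.44] F [ 1.2 -0.2 -1.5] op 0.308
jaw deg -97.77 tilt [-0.0073 -0.002 ]
turn units [ 0.0022 -0.0009  0.0021]
TL:.1187 units from prev [-0.0511  0.0088  0.1993] mm [  -1.2   41.5 -159.4]
```

Call:
apply_moves:
  series:
    - {"x": -0.025, "y": 0.004, "z": 0, "wx": 0.0022, "wy": -0.0009, "wz": 0.0021, "fingers": -1}
    - {"x": -0.015, "y": 0.003, "z": 0.02, "wx": 0, "wy": 0, "wz": 0, "fingers": -1}
    - {"x": -0.005, "y": 0.001, "z": 0.035, "wx": 0, "wy": 0, "wz": 0, "fingers": -1}
    - {"x": 0, "y": 0, "z": 0.04, "wx": 0, "wy": 0, "wz": 0, "fingers": -1}
    - {"x": 0, "y": 0, "z": 0.04, "wx": 0, "wy": 0, "wz": 0, "fingers": -1}
    - {"x": 0, "y": 0, "z": 0.025, "wx": 0, "wy": 0, "wz": 0, "fingers": -1}
    - {"x": 0, "y": 0, "z": 0.005, "wx": 0, "wy": 0, "wz": 0, "fingers": -1}
    - {"x": 0, "y": 0, "z": 0, "wx": 0, "wy": 0, "wz": 0, "fingers": -1}

```text
clock: 25.32
tool_pos: [0.4791, 0.3568, 0.1366]
eef_rot: [-0.653, 0.758, -0.002, -0.003]
contact_force: [0.2, 0.7, -1.6]
opening: 0.31
```

```bash
python3 g.py TL:.1187
```

```text
t 25.32 tcp [0.4791 0.3568 0.1366] q [-0.68  0.79 -0.08  1.74  0.1   0.63 -2.53] F [ 0.2  0.7 -1.6] op 0.310
jaw deg -98.53 tilt [-0.0025 -0.007 ]
turn units [ 0.0005 -0.0023 -0.0021]
TL:.1187 units from prev [-0.0102  0.0016  0.0224] mm [ -0.1   8.2 -17.9]
```

Call:
apply_moves:
  series:
    - {"x": 0, "y": 0, "z": 0.005, "wx": 0.0005, "wy": -0.0023, "wz": -0.001, "fingers": -1}
    - {"x": 0, "y": 0, "z": 0.008, "wx": 0, "wy": 0, "wz": 0, "fingers": -1}
    - {"x": 0, "y": 0, "z": 0.004, "wx": 0, "wy": 0, "wz": 0, "fingers": -1}
    - {"x": 0, "y": 0, "z": 0.001, "wx": 0, "wy": 0, "wz": 0, "fingers": -1}
    - {"x": 0, "y": 0, "z": 0, "wx": 0, "wy": 0, "wz": 0, "fingers": -1}

```text
clock: 25.95
tool_pos: [0.4805, 0.3575, 0.1234]
eef_rot: [-0.654, 0.757, -0.0, 0.002]
contact_force: [-0.5, 0.1, -1.5]
opening: 0.304
```

```bash
python3 g.py TL:.1187
```

```text
t 25.95 tcp [0.4805 0.3575 0.1234] q [-0.67  0.8  -0.08  1.75  0.1   0.58 -2.53] F [-0.5  0.1 -1.5] op 0.304
jaw deg -98.38 tilt [0.0036 0.0031]
turn units [-0.001   0.0011 -0.0013]
TL:.1187 units from prev [-0.0091  0.0032  0.0059] mm [-1.5  7.5 -4.7]
```

Call:
apply_moves:
  series:
    - {"x": 0, "y": 0, "z": 0.003, "wx": -0.001, "wy": 0.001, "wz": 0, "fingers": -1}
    - {"x": 0, "y": 0, "z": 0.002, "wx": 0, "wy": 0, "wz": 0, "fingers": -1}
    - {"x": 0, "y": 0, "z": 0.0015, "wx": 0, "wy": 0, "wz": 0, "fingers": -1}
    - {"x": 0, "y": 0, "z": 0, "wx": 0, "wy": 0, "wz": 0, "fingers": -1}

```text
clock: 26.45
tool_pos: [0.4809, 0.358, 0.1187]
eef_rot: [-0.654, 0.757, 0.0, 0.001]
contact_force: [-0.1, -0.3, -0.9]
opening: 0.307
```

```bash
python3 g.py TL:.1187
```

```text
t 26.45 tcp [0.4809 0.358  0.1187] q [-0.67  0.81 -0.08  1.75  0.1   0.58 -2.53] F [-0.1 -0.3 -0.9] op 0.307
jaw deg -98.38 tilt [0.0009 0.0012]
turn units [-0.0002  0.0004 -0.0013]
TL:.1187 units from prev [-0.0084  0.0035  0.    ] mm [-1.9  7.  -0. ]
```

Call:
apply_moves:
  series:
    - {"x": 0, "y": 0, "z": 0.001, "wx": 0, "wy": 0, "wz": 0, "fingers": -1}
    - {"x": 0, "y": 0, "z": 0, "wx": 0, "wy": 0, "wz": 0, "fingers": -0.2}
    - {"x": 0, "y": 0, "z": 0, "wx": 0, "wy": 0, "wz": 0, "fingers": 0.2}
    - {"x": 0, "y": 0, "z": 0, "wx": 0, "wy": 0, "wz": 0, "fingers": 0.2}
    - {"x": 0, "y": 0, "z": -0.02, "wx": 0, "wy": 0, "wz": 0, "fingers": 0.2}
    - {"x": 0, "y": 0, "z": -0.05, "wx": 0, "wy": 0, "wz": 0, "fingers": 0.2}
    - {"x": 0, "y": 0, "z": -0.04, "wx": 0, "wy": 0, "wz": 0, "fingers": 0.2}
    - {"x": 0, "y": 0, "z": 0, "wx": 0, "wy": 0, "wz": 0, "fingers": 0.2}

```text
clock: 27.45
tool_pos: [0.4814, 0.3584, 0.2116]
eef_rot: [-0.654, 0.757, 0.0, 0.002]
contact_force: [0.1, -0.3, -0.2]
opening: 0.597
```

```bash
python3 g.py S0:.2;  python3 -c "
from h import *
p,d=snapshot('top');cv2.imwrite('pics/t4.png',cv2.resize(p[140:260,80:420,::-1],None,fx=2.2,fy=2.2))
W=cloud('top',d);w=W[180:206,350:378].reshape(-1,3);k=abs(w[:,2]-.0675)<.004;print(k.sum(),w[k].mean(0))
"
```

```text
t 27.45 tcp [0.4814 0.3584 0.2116] q [-0.66  0.68 -0.09  1.68  0.08  0.78 -2.51] F [ 0.1 -0.3 -0.2] op 0.597
jaw deg -98.38 tilt [0.0028 0.0029]
turn units [-0.0008  0.001  -0.0013]
S0:.2 units from prev [ 0.8339 -0.1913  0.0146] mm [  56.9 -682.1  -11.6]
93 [ 0.53848552 -0.32312562  0.0673714 ]
```

View pics/t4.png

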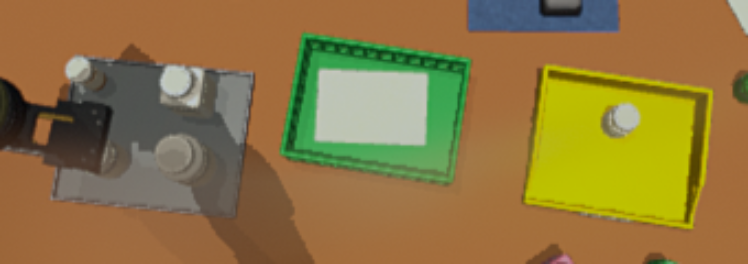

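All three tall bottles stand in the tray (crop px 178,82; 182,155; slim behind the gripper at 105,155), small bottle alone in the bin (622,118). On to the small bottle.

Call:
apply_moves:
  series:
    - {"x": 0.04, "y": -0.009, "z": 0, "wx": 0, "wy": 0, "wz": 0, "fingers": 0.2}
    - {"x": 0.065, "y": -0.015, "z": 0, "wx": 0, "wy": 0, "wz": 0, "fingers": 0.2}
    - {"x": 0.07, "y": -0.016, "z": 0, "wx": 0, "wy": 0, "wz": 0, "fingers": 0.2}
    - {"x": 0.07, "y": -0.016, "z": 0, "wx": 0, "wy": 0, "wz": 0, "fingers": 0.2}
    - {"x": 0.07, "y": -0.016, "z": 0, "wx": 0, "wy": 0, "wz": 0, "fingers": 0.2}
    - {"x": 0.07, "y": -0.016, "z": 0, "wx": 0, "wy": 0, "wz": 0, "fingers": 0.2}
    - {"x": 0.07, "y": -0.016, "z": 0, "wx": 0, "wy": 0, "wz": 0, "fingers": 0.2}
    - {"x": 0.06, "y": -0.014, "z": 0, "wx": 0, "wy": 0, "wz": 0, "fingers": 0.2}

```text
clock: 28.5
tool_pos: [0.5117, -0.0712, 0.203]
eef_rot: [-0.658, 0.753, 0.004, -0.003]
contact_force: [0.1, -0.8, 0.8]
opening: 0.603
```

```bash
sed -i 's/S0=(.5383,-.3237)/S0=(.5384,-.3234)/' g.py; python3 g.py S0:.2
```

```text
t 28.50 tcp [ 0.5117 -0.0712  0.203 ] q [ 0.16  0.61 -0.17  1.92  0.16  0.64 -1.82] F [ 0.1 -0.8  0.8] op 0.603
jaw deg -97.71 tilt [-0.0107  0.0018]
turn units [0.0035 0.0001 0.0024]
S0:.2 units from prev [ 0.3073 -0.0777  0.0037] mm [  26.7 -252.2   -3. ]
```

Call:
apply_moves:
  series:
    - {"x": 0.065, "y": -0.016, "z": 0, "wx": 0.0035, "wy": 0, "wz": 0.0024, "fingers": 0.2}
    - {"x": 0.065, "y": -0.016, "z": 0, "wx": 0, "wy": 0, "wz": 0, "fingers": 0.2}
    - {"x": 0.06, "y": -0.015, "z": 0, "wx": 0, "wy": 0, "wz": 0, "fingers": 0.2}
    - {"x": 0.05, "y": -0.013, "z": 0, "wx": 0, "wy": 0, "wz": 0, "fingers": 0.2}
    - {"x": 0.025, "y": -0.006, "z": 0.01, "wx": 0, "wy": 0, "wz": 0, "fingers": 0.2}
    - {"x": 0.01, "y": -0.002, "z": 0.04, "wx": 0, "wy": 0, "wz": 0, "fingers": 0.2}
    - {"x": 0, "y": 0, "z": 0.04, "wx": 0, "wy": 0, "wz": 0, "fingers": 0.2}
    - {"x": 0, "y": 0, "z": 0, "wx": 0, "wy": 0, "wz": 0, "fingers": 0.2}

```text
clock: 29.5
tool_pos: [0.5284, -0.3047, 0.1208]
eef_rot: [-0.653, 0.757, 0.006, -0.003]
contact_force: [-0.4, 0.3, 0.0]
opening: 0.598
```

```bash
python3 g.py S0:.056
```

```text
t 29.50 tcp [ 0.5284 -0.3047  0.1208] q [ 0.55  0.83 -0.18  1.7   0.22  0.65 -1.47] F [-0.4  0.3  0. ] op 0.598
jaw deg -98.43 tilt [-0.0122  0.0062]
turn units [ 0.0041  0.0014 -0.0015]
S0:.056 units from prev [ 0.0213 -0.0157  0.081 ] mm [ 10.  -18.7 -64.8]
```

Call:
apply_moves:
  series:
    - {"x": 0.015, "y": -0.011, "z": 0.005, "wx": 0.0041, "wy": 0.0014, "wz": -0.0015, "fingers": 0.2}
    - {"x": 0.006, "y": -0.0045, "z": 0.015, "wx": 0, "wy": 0, "wz": 0, "fingers": 0.2}
    - {"x": 0, "y": 0, "z": 0.015, "wx": 0, "wy": 0, "wz": 0, "fingers": 0.2}
    - {"x": 0, "y": 0, "z": 0.005, "wx": 0, "wy": 0, "wz": 0, "fingers": 0.2}
    - {"x": 0, "y": 0, "z": 0, "wx": 0, "wy": 0, "wz": 0, "fingers": 0.2}

```text
clock: 30.12
tool_pos: [0.5409, -0.3234, 0.0888]
eef_rot: [-0.656, 0.755, -0.002, 0.001]
contact_force: [-0.5, 0.6, 0.6]
opening: 0.598
```

```bash
python3 g.py S0:.056
```

```text
t 30.12 tcp [ 0.5409 -0.3234  0.0888] q [ 0.56  0.89 -0.17  1.66  0.24  0.6  -1.46] F [-0.5  0.6  0.6] op 0.598
jaw deg -98.01 tilt [ 0.0042 -0.0011]
turn units [-0.0014 -0.0002  0.0008]
S0:.056 units from prev [0.0005 0.0031 0.041 ] mm [ -2.5  -0.  -32.8]
```

Call:
apply_moves:
  series:
    - {"x": 0.0005, "y": 0.0031, "z": 0.012, "wx": -0.0014, "wy": 0, "wz": 0, "fingers": 0.2}
    - {"x": 0, "y": 0, "z": 0.014, "wx": 0, "wy": 0, "wz": 0, "fingers": 0.2}
    - {"x": 0, "y": 0, "z": 0.012, "wx": 0, "wy": 0, "wz": 0, "fingers": 0.2}
    - {"x": 0, "y": 0, "z": 0.001, "wx": 0, "wy": 0, "wz": 0, "fingers": 0.2}
    - {"x": 0, "y": 0, "z": 0, "wx": 0, "wy": 0, "wz": 0, "fingers": 0.2}

```text
clock: 30.75
tool_pos: [0.5383, -0.323, 0.0555]
eef_rot: [-0.656, 0.755, 0.0, -0.0]
contact_force: [0.0, 0.5, 0.8]
opening: 0.593
```

```bash
python3 g.py S0:.056
```

```text
t 30.75 tcp [ 0.5383 -0.323   0.0555] q [ 0.55  0.94 -0.16  1.68  0.25  0.55 -1.46] F [0.  0.5 0.8] op 0.593
jaw deg -97.99 tilt [-0.0006 -0.0002]
turn units [ 0.0002 -0.0001  0.0009]
S0:.056 units from prev [ 0.0004 -0.0002 -0.0006] mm [ 0.1 -0.4  0.5]
```

Call:
apply_moves:
  series:
    - {"x": 0, "y": 0, "z": 0, "wx": 0, "wy": 0, "wz": 0, "fingers": -1}
    - {"x": 0, "y": 0, "z": 0, "wx": 0, "wy": 0, "wz": 0, "fingers": -1}
    - {"x": 0, "y": 0, "z": 0, "wx": 0, "wy": 0, "wz": 0, "fingers": -1}
    - {"x": 0, "y": 0, "z": 0, "wx": 0, "wy": 0, "wz": 0, "fingers": -1}
  force: 20

```text
clock: 31.25
tool_pos: [0.5388, -0.3233, 0.0563]
eef_rot: [-0.656, 0.755, -0.001, -0.0]
contact_force: [-0.1, 0.6, -1.2]
opening: 0.364
```

```bash
python3 g.py S0:.056
```

```text
t 31.25 tcp [ 0.5388 -0.3233  0.0563] q [ 0.55  0.94 -0.16  1.68  0.25  0.55 -1.46] F [-0.1  0.6 -1.2] op 0.364
jaw deg -97.99 tilt [ 0.0007 -0.0009]
turn units [-0.0003 -0.0002  0.0009]
S0:.056 units from prev [0.0001 0.0004 0.0003] mm [-0.4 -0.1 -0.3]
```

Call:
apply_moves:
  series:
    - {"x": 0, "y": 0, "z": -0.02, "wx": 0, "wy": 0, "wz": 0, "fingers": -1}
    - {"x": 0, "y": 0, "z": -0.035, "wx": 0, "wy": 0, "wz": 0, "fingers": -1}
    - {"x": 0, "y": 0, "z": -0.04, "wx": 0, "wy": 0, "wz": 0, "fingers": -1}
    - {"x": 0, "y": 0, "z": -0.035, "wx": 0, "wy": 0, "wz": 0, "fingers": -1}
    - {"x": 0, "y": 0, "z": -0.02, "wx": 0, "wy": 0, "wz": 0, "fingers": -1}
    - {"x": 0, "y": 0, "z": 0, "wx": 0, "wy": 0, "wz": 0, "fingers": -1}

```text
clock: 32.0
tool_pos: [0.539, -0.3233, 0.1842]
eef_rot: [-0.656, 0.755, -0.002, 0.0]
contact_force: [-0.0, 0.8, -1.8]
opening: 0.364
```

```bash
python3 g.py B:.18
```

```text
t 32.00 tcp [ 0.539  -0.3233  0.1842] q [ 0.58  0.76 -0.21  1.61  0.2   0.79 -1.42] F [-0.   0.8 -1.8] op 0.364
jaw deg -97.99 tilt [ 0.0029 -0.0021]
turn units [-0.001  -0.0005  0.0009]
B:.18 units from prev [-0.4006  0.0448  0.0053] mm [ 10.  322.3  -4.2]
```

Call:
apply_moves:
  series:
    - {"x": -0.03, "y": 0.003, "z": 0, "wx": -0.001, "wy": 0, "wz": 0, "fingers": -1}
    - {"x": -0.055, "y": 0.006, "z": 0, "wx": 0, "wy": 0, "wz": 0, "fingers": -1}
    - {"x": -0.06, "y": 0.007, "z": 0, "wx": 0, "wy": 0, "wz": 0, "fingers": -1}
    - {"x": -0.06, "y": 0.007, "z": 0, "wx": 0, "wy": 0, "wz": 0, "fingers": -1}
    - {"x": -0.06, "y": 0.007, "z": 0, "wx": 0, "wy": 0, "wz": 0, "fingers": -1}
    - {"x": -0.055, "y": 0.006, "z": 0, "wx": 0, "wy": 0, "wz": 0, "fingers": -1}
    - {"x": -0.035, "y": 0.004, "z": 0, "wx": 0, "wy": 0, "wz": 0, "fingers": -1}
    - {"x": -0.015, "y": 0.002, "z": 0, "wx": 0, "wy": 0, "wz": 0, "fingers": -1}

```text
clock: 33.0
tool_pos: [0.5382, -0.002, 0.1758]
eef_rot: [-0.66, 0.752, 0.009, -0.004]
contact_force: [0.5, 0.3, -0.0]
opening: 0.364
```

```bash
python3 g.py B:.08
```

```text
t 33.00 tcp [ 0.5382 -0.002   0.1758] q [ 0.02  0.67 -0.16  1.87  0.15  0.62 -1.93] F [ 0.5  0.3 -0. ] op 0.364
jaw deg -97.46 tilt [-0.0189  0.008 ]
turn units [0.0063 0.0017 0.0038]
B:.08 units from prev [-0.0031 -0.0132  0.1197] mm [ 10.8   1.  -95.8]
```

Call:
apply_moves:
  series:
    - {"x": -0.003, "y": -0.01, "z": 0, "wx": 0.0063, "wy": 0.0017, "wz": 0.003, "fingers": -1}
    - {"x": 0, "y": 0, "z": 0.025, "wx": 0, "wy": 0, "wz": 0, "fingers": -1}
    - {"x": 0, "y": 0, "z": 0.035, "wx": 0, "wy": 0, "wz": 0, "fingers": -1}
    - {"x": 0, "y": 0, "z": 0.035, "wx": 0, "wy": 0, "wz": 0, "fingers": -1}
    - {"x": 0, "y": 0, "z": 0.015, "wx": 0, "wy": 0, "wz": 0, "fingers": -1}
    - {"x": 0, "y": 0, "z": 0.005, "wx": 0, "wy": 0, "wz": 0, "fingers": -1}
    - {"x": 0, "y": 0, "z": 0, "wx": 0, "wy": 0, "wz": 0, "fingers": -1}

```text
clock: 33.88
tool_pos: [0.5486, -0.0067, 0.0808]
eef_rot: [-0.652, 0.758, -0.004, -0.0]
contact_force: [-0.0, -0.3, -0.9]
opening: 0.364
```

```bash
python3 g.py B:.0563
```

```text
t 33.88 tcp [ 0.5486 -0.0067  0.0808] q [-0.02  0.83 -0.09  1.92  0.19  0.39 -1.98] F [-0.  -0.3 -0.9] op 0.364
jaw deg -98.55 tilt [ 0.0049 -0.006 ]
turn units [-0.0018 -0.0017 -0.0022]
B:.0563 units from prev [-0.0072  0.0005  0.0306] mm [  0.4   5.7 -24.5]
```

Call:
apply_moves:
  series:
    - {"x": -0.005, "y": 0, "z": 0.005, "wx": -0.0018, "wy": -0.0017, "wz": -0.002, "fingers": -1}
    - {"x": 0, "y": 0, "z": 0.01, "wx": 0, "wy": 0, "wz": 0, "fingers": -1}
    - {"x": 0, "y": 0, "z": 0.008, "wx": 0, "wy": 0, "wz": 0, "fingers": -1}
    - {"x": 0, "y": 0, "z": 0.003, "wx": 0, "wy": 0, "wz": 0, "fingers": -1}
    - {"x": 0, "y": 0, "z": 0, "wx": 0, "wy": 0, "wz": 0, "fingers": -1}

```text
clock: 34.5
tool_pos: [0.5506, -0.0024, 0.0601]
eef_rot: [-0.655, 0.756, -0.001, 0.001]
contact_force: [0.1, 0.0, -0.9]
opening: 0.368
```

```bash
python3 g.py B:.0563
```

```text
t 34.50 tcp [ 0.5506 -0.0024  0.0601] q [-0.03  0.87 -0.09  1.92  0.2   0.36 -1.98] F [ 0.1  0.  -0.9] op 0.368
jaw deg -98.17 tilt [0.0031 0.0009]
turn units [-0.0009  0.0004 -0.0001]
B:.0563 units from prev [-0.0015  0.0022  0.0048] mm [-1.6  1.4 -3.8]
```

Call:
apply_moves:
  series:
    - {"x": 0, "y": 0, "z": 0.003, "wx": -0.0009, "wy": 0.0004, "wz": 0, "fingers": -1}
    - {"x": 0, "y": 0, "z": 0.0015, "wx": 0, "wy": 0, "wz": 0, "fingers": -1}
    - {"x": 0, "y": 0, "z": 0.001, "wx": 0, "wy": 0, "wz": 0, "fingers": -1}

```text
clock: 34.88
tool_pos: [0.5509, -0.0025, 0.0559]
eef_rot: [-0.655, 0.756, -0.0, 0.0]
contact_force: [-1.3, -0.2, 6.1]
opening: 0.366
```

```bash
python3 g.py B:.0563
```

```text
t 34.88 tcp [ 0.5509 -0.0025  0.0559] q [-0.03  0.88 -0.09  1.92  0.2   0.35 -1.98] F [-1.3 -0.2  6.1] op 0.366
jaw deg -98.17 tilt [ 0.0007 -0.0002]
turn units [-0.0002 -0.     -0.0001]
B:.0563 units from prev [-0.0015  0.0026 -0.0005] mm [-1.9  1.5  0.4]
```

Call:
apply_moves:
  series:
    - {"x": 0, "y": 0, "z": 0, "wx": 0, "wy": 0, "wz": 0, "fingers": -0.1}
    - {"x": 0, "y": 0, "z": 0, "wx": 0, "wy": 0, "wz": 0, "fingers": 0.2}
    - {"x": 0, "y": 0, "z": 0, "wx": 0, "wy": 0, "wz": 0, "fingers": 0.2}
    - {"x": 0, "y": 0, "z": -0.02, "wx": 0, "wy": 0, "wz": 0, "fingers": 0.2}
    - {"x": 0, "y": 0, "z": -0.05, "wx": 0, "wy": 0, "wz": 0, "fingers": 0.2}
    - {"x": 0, "y": 0, "z": -0.06, "wx": 0, "wy": 0, "wz": 0, "fingers": 0.2}
    - {"x": 0, "y": 0, "z": -0.04, "wx": 0, "wy": 0, "wz": 0, "fingers": 0.2}
    - {"x": 0, "y": 0, "z": 0, "wx": 0, "wy": 0, "wz": 0, "fingers": 0.2}
  force: 25

```text
clock: 35.88
tool_pos: [0.5513, -0.0024, 0.2001]
eef_rot: [-0.655, 0.756, -0.001, 0.001]
contact_force: [-0.5, 1.1, -0.3]
opening: 0.601
```

```bash
sed -i 's/^P=.*/P=dict(W0=(.4772,-.3127),Q0=(.5447,-.2650),L0=(.5276,-.3841),TW=(.4788,.2440),TQ=(.5693,.2470),TL=(.4809,.3580))/' g.py; python3 g.py TQ:.2;  python3 -c "
from h import *
p,d=snapshot('scene');cv2.imwrite('pics/s5.png',cv2.resize(p[140:340,180:460,::-1],None,fx=2.5,fy=2.5))
"
```

```text
t 35.88 tcp [ 0.5513 -0.0024  0.2001] q [ 0.01  0.64 -0.15  1.84  0.15  0.67 -1.94] F [-0.5  1.1 -0.3] op 0.601
jaw deg -98.16 tilt [ 0.0037 -0.0001]
turn units [-0.0012  0.0001 -0.0001]
TQ:.2 units from prev [-3.118e-01  2.190e-02  1.000e-04] mm [ 1.800e+01  2.494e+02 -1.000e-01]
```

View pics/s5.png

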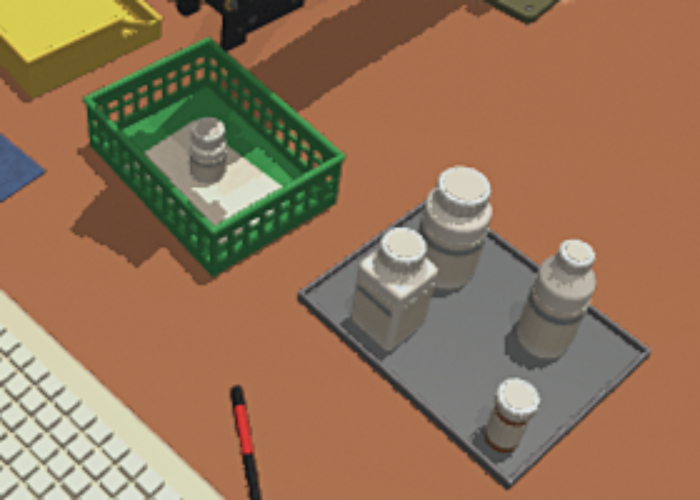

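The small bottle stands upright in the basket (crop px 208,150), all three tall ones upright in the tray. Now the square one goes back first.

Call:
apply_moves:
  series:
    - {"x": -0.04, "y": 0.003, "z": 0, "wx": -0.001, "wy": 0, "wz": 0, "fingers": 0.35}
    - {"x": -0.06, "y": 0.004, "z": 0, "wx": 0, "wy": 0, "wz": 0, "fingers": 0.35}
    - {"x": -0.065, "y": 0.0045, "z": 0, "wx": 0, "wy": 0, "wz": 0, "fingers": 0.35}
    - {"x": -0.06, "y": 0.004, "z": 0, "wx": 0, "wy": 0, "wz": 0, "fingers": 0.35}
    - {"x": -0.045, "y": 0.003, "z": 0, "wx": 0, "wy": 0, "wz": 0, "fingers": 0.35}
    - {"x": -0.025, "y": 0.002, "z": 0, "wx": 0, "wy": 0, "wz": 0, "fingers": 0.35}
    - {"x": 0, "y": 0, "z": 0.02, "wx": 0, "wy": 0, "wz": 0, "fingers": 0.35}
    - {"x": 0, "y": 0, "z": 0, "wx": 0, "wy": 0, "wz": 0, "fingers": 0.35}

```text
clock: 36.92
tool_pos: [0.5629, 0.2332, 0.1728]
eef_rot: [-0.653, 0.758, 0.002, -0.01]
contact_force: [0.8, -0.3, 0.2]
opening: 0.674
```

```bash
python3 g.py TQ:.1065
```

```text
t 36.92 tcp [0.5629 0.2332 0.1728] q [-0.41  0.76 -0.11  1.66  0.11  0.75 -2.29] F [ 0.8 -0.3  0.2] op 0.674
jaw deg -98.51 tilt [-0.0179 -0.01  ]
turn units [ 0.0052 -0.004  -0.002 ]
TQ:.1065 units from prev [-0.0182 -0.0055  0.0829] mm [  6.4  13.8 -66.3]
```

Call:
apply_moves:
  series:
    - {"x": -0.0182, "y": -0.0055, "z": 0, "wx": 0.0052, "wy": -0.004, "wz": -0.002, "fingers": 0.35}
    - {"x": 0, "y": 0, "z": 0.02, "wx": 0, "wy": 0, "wz": 0, "fingers": 0.35}
    - {"x": 0, "y": 0, "z": 0.01, "wx": 0, "wy": 0, "wz": 0, "fingers": 0.35}
    - {"x": 0, "y": 0, "z": 0, "wx": 0, "wy": 0, "wz": 0, "fingers": 0.35}

```text
clock: 37.42
tool_pos: [0.5705, 0.2432, 0.1465]
eef_rot: [-0.653, 0.757, -0.001, -0.0]
contact_force: [-0.3, 0.1, 0.1]
opening: 0.673
```

```bash
python3 g.py TQ:.1065
```

```text
t 37.42 tcp [0.5705 0.2432 0.1465] q [-0.42  0.8  -0.1   1.67  0.12  0.69 -2.3 ] F [-0.3  0.1  0.1] op 0.673
jaw deg -98.45 tilt [ 0.0007 -0.002 ]
turn units [-0.0003 -0.0006 -0.0016]
TQ:.1065 units from prev [-0.0044  0.0022  0.05  ] mm [ -1.2   3.8 -40. ]
```

Call:
apply_moves:
  series:
    - {"x": -0.0044, "y": 0.0022, "z": 0.01, "wx": 0, "wy": -0.0006, "wz": -0.0016, "fingers": 0.35}
    - {"x": 0, "y": 0, "z": 0.015, "wx": 0, "wy": 0, "wz": 0, "fingers": 0.35}
    - {"x": 0, "y": 0, "z": 0.015, "wx": 0, "wy": 0, "wz": 0, "fingers": 0.35}
    - {"x": 0, "y": 0, "z": 0.008, "wx": 0, "wy": 0, "wz": 0, "fingers": 0.35}
    - {"x": 0, "y": 0, "z": 0, "wx": 0, "wy": 0, "wz": 0, "fingers": 0.35}

```text
clock: 38.05
tool_pos: [0.5692, 0.247, 0.1051]
eef_rot: [-0.655, 0.756, -0.0, 0.0]
contact_force: [-0.1, -0.1, -0.7]
opening: 0.677
```

```bash
python3 g.py TQ:.1065
```

```text
t 38.05 tcp [0.5692 0.247  0.1051] q [-0.43  0.85 -0.09  1.69  0.13  0.6  -2.31] F [-0.1 -0.1 -0.7] op 0.677
jaw deg -98.15 tilt [ 0.0007 -0.0003]
turn units [-0.0002 -0.0001  0.    ]
TQ:.1065 units from prev [-0.0001 -0.0001 -0.0017] mm [0.1 0.  1.4]
```

Spot on. Grip, lift.

Call:
apply_moves:
  series:
    - {"x": 0, "y": 0, "z": -0.0015, "wx": 0, "wy": 0, "wz": 0, "fingers": 0.2}
    - {"x": 0, "y": 0, "z": 0, "wx": 0, "wy": 0, "wz": 0, "fingers": -1}
    - {"x": 0, "y": 0, "z": 0, "wx": 0, "wy": 0, "wz": 0, "fingers": -1}
    - {"x": 0, "y": 0, "z": 0, "wx": 0, "wy": 0, "wz": 0, "fingers": -1}
    - {"x": 0, "y": 0, "z": 0, "wx": 0, "wy": 0, "wz": 0, "fingers": -1}

```text
clock: 38.67
tool_pos: [0.5696, 0.247, 0.1071]
eef_rot: [-0.655, 0.756, -0.001, 0.001]
contact_force: [-0.2, -0.5, -1.0]
opening: 0.423
```

```bash
python3 g.py TQ:.1065
```

```text
t 38.67 tcp [0.5696 0.247  0.1071] q [-0.43  0.85 -0.1   1.69  0.13  0.61 -2.31] F [-0.2 -0.5 -1. ] op 0.423
jaw deg -98.16 tilt [0.0018 0.0002]
turn units [-0.0006  0.0001 -0.    ]
TQ:.1065 units from prev [0.0001 0.0003 0.0008] mm [-0.3 -0.  -0.6]
```

Call:
apply_moves:
  series:
    - {"x": 0, "y": 0, "z": -0.02, "wx": 0, "wy": 0, "wz": 0, "fingers": -1}
    - {"x": 0, "y": 0, "z": -0.03, "wx": 0, "wy": 0, "wz": 0, "fingers": -1}
    - {"x": 0, "y": 0, "z": -0.035, "wx": 0, "wy": 0, "wz": 0, "fingers": -1}
    - {"x": 0, "y": 0, "z": -0.035, "wx": 0, "wy": 0, "wz": 0, "fingers": -1}
    - {"x": 0, "y": 0, "z": -0.025, "wx": 0, "wy": 0, "wz": 0, "fingers": -1}
    - {"x": 0, "y": 0, "z": 0, "wx": 0, "wy": 0, "wz": 0, "fingers": -1}

```text
clock: 39.42
tool_pos: [0.5698, 0.2472, 0.2318]
eef_rot: [-0.655, 0.756, -0.001, 0.002]
contact_force: [-0.5, 0.6, -1.4]
opening: 0.421
```

```bash
python3 g.py Q0:.22
```

```text
t 39.42 tcp [0.5698 0.2472 0.2318] q [-0.42  0.69 -0.12  1.59  0.1   0.86 -2.29] F [-0.5  0.6 -1.4] op 0.421
jaw deg -98.16 tilt [0.0049 0.0018]
turn units [-0.0015  0.0008 -0.0001]
Q0:.22 units from prev [ 0.6382 -0.0597  0.0147] mm [ -25.1 -512.2  -11.8]
```

Call:
apply_moves:
  series:
    - {"x": 0.03, "y": -0.003, "z": 0, "wx": -0.0015, "wy": 0.0008, "wz": 0, "fingers": -1}
    - {"x": 0.055, "y": -0.005, "z": 0, "wx": 0, "wy": 0, "wz": 0, "fingers": -1}
    - {"x": 0.06, "y": -0.006, "z": 0, "wx": 0, "wy": 0, "wz": 0, "fingers": -1}
    - {"x": 0.06, "y": -0.006, "z": 0, "wx": 0, "wy": 0, "wz": 0, "fingers": -1}
    - {"x": 0.06, "y": -0.006, "z": 0, "wx": 0, "wy": 0, "wz": 0, "fingers": -1}
    - {"x": 0.06, "y": -0.006, "z": 0, "wx": 0, "wy": 0, "wz": 0, "fingers": -1}
    - {"x": 0.05, "y": -0.005, "z": 0, "wx": 0, "wy": 0, "wz": 0, "fingers": -1}
    - {"x": 0.04, "y": -0.004, "z": 0, "wx": 0, "wy": 0, "wz": 0, "fingers": -1}

```text
clock: 40.42
tool_pos: [0.5521, -0.0922, 0.227]
eef_rot: [-0.658, 0.753, 0.003, -0.002]
contact_force: [-0.1, -0.2, -2.1]
opening: 0.42
```

```bash
python3 g.py Q0:.22
```

```text
t 40.42 tcp [ 0.5521 -0.0922  0.227 ] q [ 0.18  0.62 -0.16  1.77  0.14  0.77 -1.75] F [-0.1 -0.2 -2.1] op 0.420
jaw deg -97.70 tilt [-0.0075  0.0019]
turn units [0.0024 0.0003 0.0025]
Q0:.22 units from prev [ 0.2151 -0.0215  0.0087] mm [  -7.4 -172.8   -7. ]
```

Call:
apply_moves:
  series:
    - {"x": 0.045, "y": -0.0045, "z": 0, "wx": 0.0024, "wy": 0, "wz": 0.0025, "fingers": -1}
    - {"x": 0.05, "y": -0.005, "z": 0, "wx": 0, "wy": 0, "wz": 0, "fingers": -1}
    - {"x": 0.05, "y": -0.005, "z": 0, "wx": 0, "wy": 0, "wz": 0, "fingers": -1}
    - {"x": 0.035, "y": -0.003, "z": 0, "wx": 0, "wy": 0, "wz": 0, "fingers": -1}
    - {"x": 0.015, "y": -0.001, "z": 0, "wx": 0, "wy": 0, "wz": 0, "fingers": -1}
    - {"x": 0, "y": 0, "z": 0, "wx": 0, "wy": 0, "wz": 0, "fingers": -1}

```text
clock: 41.18
tool_pos: [0.5404, -0.256, 0.2229]
eef_rot: [-0.653, 0.757, 0.003, -0.002]
contact_force: [1.0, -0.5, -1.8]
opening: 0.424
```

```bash
python3 g.py Q0:.1065
```

```text
t 41.17 tcp [ 0.5404 -0.256   0.2229] q [ 0.47  0.67 -0.18  1.66  0.15  0.83 -1.49] F [ 1.  -0.5 -1.8] op 0.424
jaw deg -98.42 tilt [-0.0073  0.0021]
turn units [ 0.0024  0.0003 -0.0015]
Q0:.1065 units from prev [ 0.0103 -0.0069  0.1455] mm [   4.3   -9.  -116.4]
```

Call:
apply_moves:
  series:
    - {"x": 0.0103, "y": -0.0069, "z": 0, "wx": 0.0024, "wy": 0, "wz": -0.0015, "fingers": -1}
    - {"x": 0, "y": 0, "z": 0.03, "wx": 0, "wy": 0, "wz": 0, "fingers": -1}
    - {"x": 0, "y": 0, "z": 0.035, "wx": 0, "wy": 0, "wz": 0, "fingers": -1}
    - {"x": 0, "y": 0, "z": 0.035, "wx": 0, "wy": 0, "wz": 0, "fingers": -1}
    - {"x": 0, "y": 0, "z": 0.015, "wx": 0, "wy": 0, "wz": 0, "fingers": -1}
    - {"x": 0, "y": 0, "z": 0, "wx": 0, "wy": 0, "wz": 0, "fingers": -1}
    - {"x": 0, "y": 0, "z": 0, "wx": 0, "wy": 0, "wz": 0, "fingers": -1}

```text
clock: 42.05
tool_pos: [0.5509, -0.2584, 0.1306]
eef_rot: [-0.66, 0.751, -0.001, 0.004]
contact_force: [0.2, 0.2, -1.4]
opening: 0.422
```

```bash
python3 g.py Q0:.1065
```

```text
t 42.05 tcp [ 0.5509 -0.2584  0.1306] q [ 0.46  0.81 -0.16  1.72  0.19  0.63 -1.51] F [ 0.2  0.2 -1.4] op 0.422
jaw deg -97.43 tilt [0.0083 0.0033]
turn units [-0.0025  0.0014  0.004 ]
Q0:.1065 units from prev [0.0093 0.0065 0.0301] mm [ -6.2  -6.6 -24.1]
```

Call:
apply_moves:
  series:
    - {"x": 0.0093, "y": 0.0065, "z": 0.005, "wx": -0.0025, "wy": 0.0014, "wz": 0.004, "fingers": -1}
    - {"x": 0, "y": 0, "z": 0.007, "wx": 0, "wy": 0, "wz": 0, "fingers": -1}
    - {"x": 0, "y": 0, "z": 0.005, "wx": 0, "wy": 0, "wz": 0, "fingers": -1}
    - {"x": 0, "y": 0, "z": 0, "wx": 0, "wy": 0, "wz": 0, "fingers": -1}

```text
clock: 42.55
tool_pos: [0.5453, -0.2665, 0.118]
eef_rot: [-0.654, 0.756, -0.002, 0.0]
contact_force: [0.1, 0.2, -1.2]
opening: 0.423
```

```bash
python3 g.py Q0:.1065
```

```text
t 42.55 tcp [ 0.5453 -0.2665  0.118 ] q [ 0.46  0.82 -0.15  1.73  0.19  0.6  -1.51] F [ 0.1  0.2 -1.2] op 0.423
jaw deg -98.25 tilt [ 0.0025 -0.0019]
turn units [-0.0009 -0.0005 -0.0006]
Q0:.1065 units from prev [-0.0018  0.0011  0.0144] mm [ -0.6   1.5 -11.5]
```

Call:
apply_moves:
  series:
    - {"x": -0.0018, "y": 0.001, "z": 0.005, "wx": -0.0009, "wy": -0.0005, "wz": 0, "fingers": -1}
    - {"x": 0, "y": 0, "z": 0.005, "wx": 0, "wy": 0, "wz": 0, "fingers": -1}
    - {"x": 0, "y": 0, "z": 0.002, "wx": 0, "wy": 0, "wz": 0, "fingers": -1}
    - {"x": 0, "y": 0, "z": 0, "wx": 0, "wy": 0, "wz": 0, "fingers": -1}

```text
clock: 43.05
tool_pos: [0.545, -0.2645, 0.1076]
eef_rot: [-0.655, 0.756, 0.0, 0.0]
contact_force: [-0.3, 0.0, -1.9]
opening: 0.422
```

```bash
python3 g.py Q0:.1065
```

```text
t 43.05 tcp [ 0.545  -0.2645  0.1076] q [ 0.46  0.84 -0.15  1.73  0.2   0.59 -1.52] F [-0.3  0.  -1.9] op 0.422
jaw deg -98.22 tilt [-0.0001  0.0005]
turn units [ 0.0001  0.0001 -0.0004]
Q0:.1065 units from prev [0.0006 0.0002 0.0014] mm [-0.3 -0.5 -1.1]
```

Call:
apply_moves:
  series:
    - {"x": 0.0005, "y": 0, "z": 0.0012, "wx": 0, "wy": 0, "wz": 0, "fingers": -1}
    - {"x": 0, "y": 0, "z": 0.001, "wx": 0, "wy": 0, "wz": 0, "fingers": -1}
    - {"x": 0, "y": 0, "z": 0, "wx": 0, "wy": 0, "wz": 0, "fingers": 0.0}
    - {"x": 0, "y": 0, "z": 0, "wx": 0, "wy": 0, "wz": 0, "fingers": 0.2}
    - {"x": 0, "y": 0, "z": 0, "wx": 0, "wy": 0, "wz": 0, "fingers": 0.2}

```text
clock: 43.68
tool_pos: [0.546, -0.2653, 0.1078]
eef_rot: [-0.655, 0.756, -0.001, 0.001]
contact_force: [0.0, -0.2, 0.2]
opening: 0.603
```

Call:
apply_moves:
  series:
    - {"x": 0, "y": 0, "z": -0.02, "wx": 0, "wy": 0, "wz": 0, "fingers": 0.2}
    - {"x": 0, "y": 0, "z": -0.05, "wx": 0, "wy": 0, "wz": 0, "fingers": 0.2}
    - {"x": 0, "y": 0, "z": -0.04, "wx": 0, "wy": 0, "wz": 0, "fingers": 0.2}
    - {"x": 0, "y": 0, "z": 0, "wx": 0, "wy": 0, "wz": 0, "fingers": 0.2}

```text
clock: 44.18
tool_pos: [0.5463, -0.2654, 0.201]
eef_rot: [-0.655, 0.756, -0.002, 0.001]
contact_force: [0.2, -1.2, -0.0]
opening: 0.607
```

```bash
python3 g.py TL:.2
```

```text
t 44.17 tcp [ 0.5463 -0.2654  0.201 ] q [ 0.48  0.71 -0.18  1.67  0.16  0.78 -1.49] F [ 0.2 -1.2 -0. ] op 0.607
jaw deg -98.23 tilt [ 0.0042 -0.0011]
turn units [-0.0014 -0.0002 -0.0005]
TL:.2 units from prev [-0.7598  0.1914  0.0012] mm [-65.4 623.4  -1. ]
```

Call:
apply_moves:
  series:
    - {"x": -0.04, "y": 0.01, "z": 0, "wx": -0.0014, "wy": 0, "wz": 0, "fingers": 0.2}
    - {"x": -0.065, "y": 0.0165, "z": 0, "wx": 0, "wy": 0, "wz": 0, "fingers": 0.2}
    - {"x": -0.07, "y": 0.0175, "z": 0, "wx": 0, "wy": 0, "wz": 0, "fingers": 0.2}
    - {"x": -0.07, "y": 0.0175, "z": 0, "wx": 0, "wy": 0, "wz": 0, "fingers": 0.2}
    - {"x": -0.07, "y": 0.0175, "z": 0, "wx": 0, "wy": 0, "wz": 0, "fingers": 0.2}
    - {"x": -0.07, "y": 0.0175, "z": 0, "wx": 0, "wy": 0, "wz": 0, "fingers": 0.2}
    - {"x": -0.06, "y": 0.015, "z": 0, "wx": 0, "wy": 0, "wz": 0, "fingers": 0.2}
    - {"x": -0.05, "y": 0.0125, "z": 0, "wx": 0, "wy": 0, "wz": 0, "fingers": 0.2}

```text
clock: 45.18
tool_pos: [0.5037, 0.1475, 0.198]
eef_rot: [-0.651, 0.759, -0.001, -0.002]
contact_force: [0.3, -0.4, 0.4]
opening: 0.6
```

```bash
python3 g.py TL:.2
```

```text
t 45.17 tcp [0.5037 0.1475 0.198 ] q [-0.32  0.62 -0.09  1.91  0.1   0.62 -2.19] F [ 0.3 -0.4  0.4] op 0.600
jaw deg -98.79 tilt [-0.0024 -0.0037]
turn units [ 0.0006 -0.0013 -0.0036]
TL:.2 units from prev [-0.2564  0.0655 -0.0025] mm [-22.8 210.5   2. ]
```

Call:
apply_moves:
  series:
    - {"x": -0.06, "y": 0.015, "z": 0, "wx": 0.0006, "wy": -0.0013, "wz": -0.0036, "fingers": 0.2}
    - {"x": -0.06, "y": 0.015, "z": 0, "wx": 0, "wy": 0, "wz": 0, "fingers": 0.2}
    - {"x": -0.055, "y": 0.013, "z": 0, "wx": 0, "wy": 0, "wz": 0, "fingers": 0.2}
    - {"x": -0.04, "y": 0.01, "z": 0, "wx": 0, "wy": 0, "wz": 0, "fingers": 0.2}
    - {"x": -0.02, "y": 0.005, "z": 0, "wx": 0, "wy": 0, "wz": 0, "fingers": 0.2}
    - {"x": 0, "y": 0, "z": 0.02, "wx": 0, "wy": 0, "wz": 0, "fingers": 0.2}
    - {"x": 0, "y": 0, "z": 0, "wx": 0, "wy": 0, "wz": 0, "fingers": 0.2}

```text
clock: 46.05
tool_pos: [0.4804, 0.3466, 0.1777]
eef_rot: [-0.657, 0.754, 0.0, -0.003]
contact_force: [1.1, 0.7, -1.2]
opening: 0.6
```

```bash
python3 g.py TL:.1187
```

```text
t 46.05 tcp [0.4804 0.3466 0.1777] q [-0.67  0.72 -0.06  1.72  0.06  0.7  -2.47] F [ 1.1  0.7 -1.2] op 0.600
jaw deg -97.87 tilt [-0.0054 -0.004 ]
turn units [ 0.0015 -0.0015  0.0015]
TL:.1187 units from prev [-0.0142  0.0014  0.0738] mm [  0.5  11.4 -59. ]
```

Call:
apply_moves:
  series:
    - {"x": -0.0142, "y": 0.0014, "z": 0, "wx": 0.0015, "wy": -0.0015, "wz": 0.0015, "fingers": 0.2}
    - {"x": 0, "y": 0, "z": 0.02, "wx": 0, "wy": 0, "wz": 0, "fingers": 0.2}
    - {"x": 0, "y": 0, "z": 0.01, "wx": 0, "wy": 0, "wz": 0, "fingers": 0.2}
    - {"x": 0, "y": 0, "z": 0, "wx": 0, "wy": 0, "wz": 0, "fingers": 0.2}

```text
clock: 46.55
tool_pos: [0.4821, 0.3547, 0.1516]
eef_rot: [-0.653, 0.757, -0.001, -0.001]
contact_force: [0.9, 0.2, 0.3]
opening: 0.602
```

```bash
python3 g.py TL:.1187
```

```text
t 46.55 tcp [0.4821 0.3547 0.1516] q [-0.68  0.76 -0.05  1.73  0.06  0.65 -2.49] F [0.9 0.2 0.3] op 0.602
jaw deg -98.46 tilt [-0.0001 -0.0025]
turn units [-0.0001 -0.0008 -0.0017]
TL:.1187 units from prev [-0.0038  0.0021  0.0411] mm [ -1.2   3.3 -32.9]
```

Call:
apply_moves:
  series:
    - {"x": -0.0038, "y": 0.0021, "z": 0.01, "wx": 0, "wy": -0.0008, "wz": -0.0017, "fingers": 0.2}
    - {"x": 0, "y": 0, "z": 0.013, "wx": 0, "wy": 0, "wz": 0, "fingers": 0.2}
    - {"x": 0, "y": 0, "z": 0.012, "wx": 0, "wy": 0, "wz": 0, "fingers": 0.2}
    - {"x": 0, "y": 0, "z": 0.004, "wx": 0, "wy": 0, "wz": 0, "fingers": 0.2}
    - {"x": 0, "y": 0, "z": 0, "wx": 0, "wy": 0, "wz": 0, "fingers": 0.2}

```text
clock: 47.18
tool_pos: [0.4809, 0.3581, 0.1181]
eef_rot: [-0.655, 0.755, -0.0, 0.0]
contact_force: [0.9, 0.1, -0.6]
opening: 0.6
```

```bash
python3 g.py TL:.1187
```

```text
t 47.17 tcp [0.4809 0.3581 0.1181] q [-0.69  0.81 -0.05  1.75  0.07  0.58 -2.49] F [ 0.9  0.1 -0.6] op 0.600
jaw deg -98.13 tilt [0.0003 0.0001]
turn units [-0.0001  0.      0.0001]
TL:.1187 units from prev [ 0.0001  0.     -0.0008] mm [-0.  -0.1  0.6]
```

Call:
apply_moves:
  series:
    - {"x": 0, "y": 0, "z": 0, "wx": 0, "wy": 0, "wz": 0, "fingers": -1}
    - {"x": 0, "y": 0, "z": 0, "wx": 0, "wy": 0, "wz": 0, "fingers": -1}
    - {"x": 0, "y": 0, "z": 0, "wx": 0, "wy": 0, "wz": 0, "fingers": -1}
    - {"x": 0, "y": 0, "z": 0, "wx": 0, "wy": 0, "wz": 0, "fingers": -1}
    - {"x": 0, "y": 0, "z": 0, "wx": 0, "wy": 0, "wz": 0, "fingers": -1}

```text
clock: 47.8
tool_pos: [0.4813, 0.3582, 0.1187]
eef_rot: [-0.655, 0.756, -0.0, 0.001]
contact_force: [0.5, -0.8, -1.2]
opening: 0.309
```

Call:
apply_moves:
  series:
    - {"x": 0, "y": 0, "z": -0.02, "wx": 0, "wy": 0, "wz": 0, "fingers": -1}
    - {"x": 0, "y": 0, "z": -0.035, "wx": 0, "wy": 0, "wz": 0, "fingers": -1}
    - {"x": 0, "y": 0, "z": -0.04, "wx": 0, "wy": 0, "wz": 0, "fingers": -1}
    - {"x": 0, "y": 0, "z": -0.04, "wx": 0, "wy": 0, "wz": 0, "fingers": -1}
    - {"x": 0, "y": 0, "z": -0.04, "wx": 0, "wy": 0, "wz": 0, "fingers": -1}
    - {"x": 0, "y": 0, "z": -0.02, "wx": 0, "wy": 0, "wz": 0, "fingers": -1}
    - {"x": 0, "y": 0, "z": 0, "wx": 0, "wy": 0, "wz": 0, "fingers": -1}

```text
clock: 48.68
tool_pos: [0.4813, 0.3581, 0.2861]
eef_rot: [-0.655, 0.756, -0.0, 0.003]
contact_force: [-0.1, 0.4, -1.1]
opening: 0.312
```

```bash
python3 g.py L0:.28
```

```text
t 48.67 tcp [0.4813 0.3581 0.2861] q [-0.68  0.6  -0.06  1.6   0.04  0.95 -2.47] F [-0.1  0.4 -1.1] op 0.312
jaw deg -98.15 tilt [0.0048 0.0038]
turn units [-0.0013  0.0014  0.    ]
L0:.28 units from prev [ 0.9102 -0.1889  0.0076] mm [  46.3 -742.2   -6.1]
```

Call:
apply_moves:
  series:
    - {"x": 0.03, "y": -0.006, "z": 0, "wx": -0.0013, "wy": 0.0014, "wz": 0, "fingers": -1}
    - {"x": 0.055, "y": -0.0115, "z": 0, "wx": 0, "wy": 0, "wz": 0, "fingers": -1}
    - {"x": 0.06, "y": -0.0125, "z": 0, "wx": 0, "wy": 0, "wz": 0, "fingers": -1}
    - {"x": 0.06, "y": -0.0125, "z": 0, "wx": 0, "wy": 0, "wz": 0, "fingers": -1}
    - {"x": 0.06, "y": -0.0125, "z": 0, "wx": 0, "wy": 0, "wz": 0, "fingers": -1}
    - {"x": 0.06, "y": -0.0125, "z": 0, "wx": 0, "wy": 0, "wz": 0, "fingers": -1}
    - {"x": 0.06, "y": -0.0125, "z": 0, "wx": 0, "wy": 0, "wz": 0, "fingers": -1}
    - {"x": 0.06, "y": -0.0125, "z": 0, "wx": 0, "wy": 0, "wz": 0, "fingers": -1}

```text
clock: 49.68
tool_pos: [0.4965, -0.0271, 0.2813]
eef_rot: [-0.654, 0.756, 0.001, -0.009]
contact_force: [0.0, 0.6, -0.7]
opening: 0.31
```

```bash
python3 g.py L0:.28
```

```text
t 49.67 tcp [ 0.4965 -0.0271  0.2813] q [ 0.    0.47 -0.07  1.88  0.06  0.81 -1.82] F [ 0.   0.6 -0.7] op 0.310
jaw deg -98.25 tilt [-0.0154 -0.0101]
turn units [ 0.0044 -0.0039 -0.0006]
L0:.28 units from prev [ 0.4362 -0.1018  0.0017] mm [  31.1 -357.    -1.3]
```

Call:
apply_moves:
  series:
    - {"x": 0.06, "y": -0.014, "z": 0, "wx": 0.0044, "wy": -0.0039, "wz": 0, "fingers": -1}
    - {"x": 0.06, "y": -0.014, "z": 0, "wx": 0, "wy": 0, "wz": 0, "fingers": -1}
    - {"x": 0.06, "y": -0.014, "z": 0, "wx": 0, "wy": 0, "wz": 0, "fingers": -1}
    - {"x": 0.06, "y": -0.014, "z": 0, "wx": 0, "wy": 0, "wz": 0, "fingers": -1}
    - {"x": 0.06, "y": -0.014, "z": 0, "wx": 0, "wy": 0, "wz": 0, "fingers": -1}
    - {"x": 0.05, "y": -0.012, "z": 0, "wx": 0, "wy": 0, "wz": 0, "fingers": -1}
    - {"x": 0.03, "y": -0.007, "z": 0, "wx": 0, "wy": 0, "wz": 0, "fingers": -1}
    - {"x": 0.01, "y": 0, "z": 0, "wx": 0, "wy": 0, "wz": 0, "fingers": -1}

```text
clock: 50.68
tool_pos: [0.4998, -0.3716, 0.2741]
eef_rot: [-0.646, 0.763, 0.008, -0.009]
contact_force: [-0.0, 0.2, -0.9]
opening: 0.308
```

```bash
python3 g.py L0:.1187
```

```text
t 50.67 tcp [ 0.4998 -0.3716  0.2741] q [ 0.59  0.65 -0.06  1.51  0.06  1.   -1.23] F [-0.   0.2 -0.9] op 0.308
jaw deg -99.45 tilt [-0.0241 -0.0005]
turn units [ 0.0076 -0.0013 -0.0072]
L0:.1187 units from prev [ 0.0105 -0.0366  0.1942] mm [  27.8  -12.5 -155.4]
```

Call:
apply_moves:
  series:
    - {"x": 0.005, "y": -0.018, "z": 0, "wx": 0.0076, "wy": -0.0013, "wz": -0.0072, "fingers": -1}
    - {"x": 0.004, "y": -0.014, "z": 0, "wx": 0, "wy": 0, "wz": 0, "fingers": -1}
    - {"x": 0, "y": 0, "z": 0, "wx": 0, "wy": 0, "wz": 0, "fingers": -1}
    - {"x": 0, "y": 0, "z": 0, "wx": 0, "wy": 0, "wz": 0, "fingers": -1}

```text
clock: 51.18
tool_pos: [0.5249, -0.3802, 0.2728]
eef_rot: [-0.657, 0.754, 0.001, 0.001]
contact_force: [0.2, 0.3, -0.8]
opening: 0.308
```

```bash
python3 g.py L0:.1187
```

```text
t 51.17 tcp [ 0.5249 -0.3802  0.2728] q [ 0.6   0.68 -0.08  1.45  0.05  1.01 -1.2 ] F [ 0.2  0.3 -0.8] op 0.308
jaw deg -97.88 tilt [-0.0004  0.0035]
turn units [0.0003 0.0011 0.0015]
L0:.1187 units from prev [ 0.0044 -0.004   0.1926] mm [   2.7   -3.9 -154.1]
```

Call:
apply_moves:
  series:
    - {"x": 0.0044, "y": -0.004, "z": 0.02, "wx": 0, "wy": 0.001, "wz": 0.0015, "fingers": -1}
    - {"x": 0, "y": 0, "z": 0.035, "wx": 0, "wy": 0, "wz": 0, "fingers": -1}
    - {"x": 0, "y": 0, "z": 0.04, "wx": 0, "wy": 0, "wz": 0, "fingers": -1}
    - {"x": 0, "y": 0, "z": 0.035, "wx": 0, "wy": 0, "wz": 0, "fingers": -1}
    - {"x": 0, "y": 0, "z": 0.025, "wx": 0, "wy": 0, "wz": 0, "fingers": -1}
    - {"x": 0, "y": 0, "z": 0.01, "wx": 0, "wy": 0, "wz": 0, "fingers": -1}
    - {"x": 0, "y": 0, "z": 0, "wx": 0, "wy": 0, "wz": 0, "fingers": -1}

```text
clock: 52.05
tool_pos: [0.5273, -0.3817, 0.1322]
eef_rot: [-0.656, 0.755, 0.002, -0.001]
contact_force: [-0.4, 0.2, -1.5]
opening: 0.305
```

```bash
python3 g.py L0:.1187
```

```text
t 52.05 tcp [ 0.5273 -0.3817  0.1322] q [ 0.59  0.85 -0.07  1.57  0.08  0.73 -1.22] F [-0.4  0.2 -1.5] op 0.305
jaw deg -98.02 tilt [-0.0038  0.0017]
turn units [0.0013 0.0004 0.0007]
L0:.1187 units from prev [ 0.0029 -0.0008  0.0168] mm [  0.3  -2.4 -13.5]
```

Call:
apply_moves:
  series:
    - {"x": 0.0029, "y": -0.0008, "z": 0.006, "wx": 0.0013, "wy": 0.0004, "wz": 0, "fingers": -1}
    - {"x": 0, "y": 0, "z": 0.006, "wx": 0, "wy": 0, "wz": 0, "fingers": -1}
    - {"x": 0, "y": 0, "z": 0.003, "wx": 0, "wy": 0, "wz": 0, "fingers": -1}
    - {"x": 0, "y": 0, "z": 0, "wx": 0, "wy": 0, "wz": 0, "fingers": -1}

```text
clock: 52.55
tool_pos: [0.5288, -0.3853, 0.1215]
eef_rot: [-0.656, 0.755, -0.002, 0.001]
contact_force: [0.0, 0.1, -1.2]
opening: 0.306
```

```bash
python3 g.py L0:.1187
```

```text
t 52.55 tcp [ 0.5288 -0.3853  0.1215] q [ 0.6   0.87 -0.07  1.57  0.08  0.7  -1.22] F [ 0.   0.1 -1.2] op 0.306
jaw deg -98.03 tilt [ 0.0038 -0.0027]
turn units [-0.0013 -0.0007  0.0006]
L0:.1187 units from prev [-0.0012  0.0017  0.0035] mm [-1.2  1.2 -2.8]
```

Call:
apply_moves:
  series:
    - {"x": -0.0012, "y": 0.0014, "z": 0.0015, "wx": -0.0013, "wy": -0.0007, "wz": 0, "fingers": -1}
    - {"x": 0, "y": 0, "z": 0.0015, "wx": 0, "wy": 0, "wz": 0, "fingers": -1}
    - {"x": 0, "y": 0, "z": 0.0005, "wx": 0, "wy": 0, "wz": 0, "fingers": -1}

```text
clock: 52.92
tool_pos: [0.5281, -0.3842, 0.119]
eef_rot: [-0.656, 0.755, -0.0, 0.0]
contact_force: [0.1, -0.1, -1.0]
opening: 0.308
```

```bash
python3 g.py L0:.1187
```

```text
t 52.92 tcp [ 0.5281 -0.3842  0.119 ] q [ 0.59  0.87 -0.07  1.58  0.08  0.7  -1.22] F [ 0.1 -0.1 -1. ] op 0.308
jaw deg -98.03 tilt [ 0.0005 -0.0001]
turn units [-0.0002 -0.      0.0007]
L0:.1187 units from prev [-0.0001  0.0006  0.0004] mm [-0.5  0.1 -0.3]
```

Call:
apply_moves:
  series:
    - {"x": 0, "y": 0.0005, "z": 0.0015, "wx": 0, "wy": 0, "wz": 0, "fingers": -1}
    - {"x": 0, "y": 0, "z": 0.0005, "wx": 0, "wy": 0, "wz": 0, "fingers": -1}
    - {"x": 0, "y": 0, "z": 0, "wx": 0, "wy": 0, "wz": 0, "fingers": -0.2}
    - {"x": 0, "y": 0, "z": 0, "wx": 0, "wy": 0, "wz": 0, "fingers": 0.1}
    - {"x": 0, "y": 0, "z": 0, "wx": 0, "wy": 0, "wz": 0, "fingers": 0.1}

```text
clock: 53.55
tool_pos: [0.5285, -0.3846, 0.1185]
eef_rot: [-0.656, 0.755, -0.001, 0.0]
contact_force: [0.1, -0.4, 0.2]
opening: 0.551
```

Call:
apply_moves:
  series:
    - {"x": 0, "y": 0, "z": -0.02, "wx": 0, "wy": 0, "wz": 0, "fingers": 0.1}
    - {"x": 0, "y": 0, "z": -0.05, "wx": 0, "wy": 0, "wz": 0, "fingers": 0.4}
    - {"x": 0, "y": 0, "z": -0.04, "wx": 0, "wy": 0, "wz": 0, "fingers": 0.4}
    - {"x": 0, "y": 0, "z": 0, "wx": 0, "wy": 0, "wz": 0, "fingers": 0.4}

```text
clock: 54.05
tool_pos: [0.5287, -0.3849, 0.2116]
eef_rot: [-0.656, 0.755, -0.002, 0.001]
contact_force: [-0.2, -0.5, 0.1]
opening: 0.7
```

```bash
python3 g.py TW:.2
```

```text
t 54.05 tcp [ 0.5287 -0.3849  0.2116] q [ 0.6   0.75 -0.07  1.51  0.07  0.88 -1.21] F [-0.2 -0.5  0.1] op 0.700
jaw deg -98.04 tilt [ 0.0038 -0.0023]
turn units [-0.0013 -0.0006  0.0006]
TW:.2 units from prev [-0.7694  0.1732  0.0145] mm [-49.9 628.9 -11.6]
```

Call:
apply_moves:
  series:
    - {"x": -0.04, "y": 0.009, "z": 0, "wx": -0.0013, "wy": -0.0006, "wz": 0, "fingers": 0.4}
    - {"x": -0.065, "y": 0.0145, "z": 0, "wx": 0, "wy": 0, "wz": 0, "fingers": 0.4}
    - {"x": -0.07, "y": 0.016, "z": 0, "wx": 0, "wy": 0, "wz": 0, "fingers": 0.4}
    - {"x": -0.07, "y": 0.016, "z": 0, "wx": 0, "wy": 0, "wz": 0, "fingers": 0.4}
    - {"x": -0.07, "y": 0.016, "z": 0, "wx": 0, "wy": 0, "wz": 0, "fingers": 0.4}
    - {"x": -0.07, "y": 0.016, "z": 0, "wx": 0, "wy": 0, "wz": 0, "fingers": 0.4}
    - {"x": -0.06, "y": 0.0135, "z": 0, "wx": 0, "wy": 0, "wz": 0, "fingers": 0.4}
    - {"x": -0.05, "y": 0.0115, "z": 0, "wx": 0, "wy": 0, "wz": 0, "fingers": 0.4}

```text
clock: 55.05
tool_pos: [0.4928, 0.0277, 0.2081]
eef_rot: [-0.653, 0.758, 0.0, -0.002]
contact_force: [0.6, 0.1, 0.0]
opening: 0.699
```

```bash
python3 g.py TW:.2
```

```text
t 55.05 tcp [0.4928 0.0277 0.2081] q [-0.14  0.57 -0.01  1.99  0.01  0.59 -1.88] F [0.6 0.1 0. ] op 0.699
jaw deg -98.50 tilt [-0.0025 -0.0019]
turn units [ 0.0007 -0.0007 -0.0019]
TW:.2 units from prev [-0.2652  0.0556  0.0102] mm [-14.  216.3  -8.1]
```

Call:
apply_moves:
  series:
    - {"x": -0.06, "y": 0.013, "z": 0, "wx": 0.0007, "wy": -0.0007, "wz": -0.0019, "fingers": 0.4}
    - {"x": -0.06, "y": 0.013, "z": 0, "wx": 0, "wy": 0, "wz": 0, "fingers": 0.4}
    - {"x": -0.055, "y": 0.012, "z": 0, "wx": 0, "wy": 0, "wz": 0, "fingers": 0.4}
    - {"x": -0.045, "y": 0.01, "z": 0, "wx": 0, "wy": 0, "wz": 0, "fingers": 0.4}
    - {"x": -0.025, "y": 0.005, "z": 0, "wx": 0, "wy": 0, "wz": 0, "fingers": 0.4}
    - {"x": 0, "y": 0, "z": 0.02, "wx": 0, "wy": 0, "wz": 0, "fingers": 0.4}
    - {"x": 0, "y": 0, "z": 0.01, "wx": 0, "wy": 0, "wz": 0, "fingers": 0.4}
    - {"x": 0, "y": 0, "z": 0, "wx": 0, "wy": 0, "wz": 0, "fingers": 0.4}

```text
clock: 56.05
tool_pos: [0.4739, 0.2388, 0.1805]
eef_rot: [-0.658, 0.753, 0.002, -0.002]
contact_force: [-0.7, 0.8, 0.3]
opening: 0.699
```

```bash
python3 g.py TW:.1057
```

```text
t 56.05 tcp [0.4739 0.2388 0.1805] q [-0.57  0.65  0.03  1.91 -0.03  0.58 -2.22] F [-0.7  0.8  0.3] op 0.699
jaw deg -97.63 tilt [-0.0051 -0.0002]
turn units [ 0.0016 -0.0003  0.0029]
TW:.1057 units from prev [-0.0073 -0.0052  0.0935] mm [  4.9   5.2 -74.8]
```

Call:
apply_moves:
  series:
    - {"x": -0.0073, "y": -0.0052, "z": 0, "wx": 0.0016, "wy": 0, "wz": 0.0029, "fingers": 0.4}
    - {"x": 0, "y": 0, "z": 0.03, "wx": 0, "wy": 0, "wz": 0, "fingers": 0.4}
    - {"x": 0, "y": 0, "z": 0.015, "wx": 0, "wy": 0, "wz": 0, "fingers": 0.4}
    - {"x": 0, "y": 0, "z": 0, "wx": 0, "wy": 0, "wz": 0, "fingers": 0.4}

```text
clock: 56.55
tool_pos: [0.4816, 0.2444, 0.1452]
eef_rot: [-0.654, 0.757, -0.001, 0.002]
contact_force: [-0.8, -0.3, 0.6]
opening: 0.698
```

```bash
python3 g.py TW:.1057
```

```text
t 56.55 tcp [0.4816 0.2444 0.1452] q [-0.57  0.72  0.03  1.92 -0.04  0.5  -2.24] F [-0.8 -0.3  0.6] op 0.698
jaw deg -98.37 tilt [0.0044 0.001 ]
turn units [-0.0014  0.0005 -0.0012]
TW:.1057 units from prev [0.001  0.0034 0.0494] mm [ -2.8  -0.4 -39.5]
```

Call:
apply_moves:
  series:
    - {"x": 0.001, "y": 0.0034, "z": 0.01, "wx": -0.0014, "wy": 0.0005, "wz": -0.0012, "fingers": 0.4}
    - {"x": 0, "y": 0, "z": 0.015, "wx": 0, "wy": 0, "wz": 0, "fingers": 0.4}
    - {"x": 0, "y": 0, "z": 0.014, "wx": 0, "wy": 0, "wz": 0, "fingers": 0.4}
    - {"x": 0, "y": 0, "z": 0.007, "wx": 0, "wy": 0, "wz": 0, "fingers": 0.4}
    - {"x": 0, "y": 0, "z": 0, "wx": 0, "wy": 0, "wz": 0, "fingers": 0.4}

```text
clock: 57.18
tool_pos: [0.4794, 0.2443, 0.1069]
eef_rot: [-0.655, 0.756, -0.0, 0.001]
contact_force: [0.7, -0.1, -0.4]
opening: 0.702
```

```bash
python3 g.py TW:.1057
```

```text
t 57.17 tcp [0.4794 0.2443 0.1069] q [-0.57  0.78  0.02  1.95 -0.04  0.42 -2.23] F [ 0.7 -0.1 -0.4] op 0.702
jaw deg -98.16 tilt [0.0011 0.0009]
turn units [-0.0003  0.0003 -0.0001]
TW:.1057 units from prev [0.0005 0.0007 0.0015] mm [-0.6 -0.3 -1.2]
```

Call:
apply_moves:
  series:
    - {"x": 0.0005, "y": 0.0007, "z": 0.0015, "wx": 0, "wy": 0, "wz": 0, "fingers": 0.4}
    - {"x": 0, "y": 0, "z": 0, "wx": 0, "wy": 0, "wz": 0, "fingers": -1}
    - {"x": 0, "y": 0, "z": 0, "wx": 0, "wy": 0, "wz": 0, "fingers": -1}
    - {"x": 0, "y": 0, "z": 0, "wx": 0, "wy": 0, "wz": 0, "fingers": -1}
    - {"x": 0, "y": 0, "z": 0, "wx": 0, "wy": 0, "wz": 0, "fingers": -1}

```text
clock: 57.8
tool_pos: [0.4791, 0.2441, 0.1062]
eef_rot: [-0.655, 0.756, -0.0, 0.001]
contact_force: [-0.5, -0.3, -1.3]
opening: 0.513
```

Call:
apply_moves:
  series:
    - {"x": 0, "y": 0, "z": -0.02, "wx": 0, "wy": 0, "wz": 0, "fingers": -1}
    - {"x": 0, "y": 0, "z": -0.03, "wx": 0, "wy": 0, "wz": 0, "fingers": -1}
    - {"x": 0, "y": 0, "z": -0.035, "wx": 0, "wy": 0, "wz": 0, "fingers": -1}
    - {"x": 0, "y": 0, "z": -0.035, "wx": 0, "wy": 0, "wz": 0, "fingers": -1}
    - {"x": 0, "y": 0, "z": -0.025, "wx": 0, "wy": 0, "wz": 0, "fingers": -1}
    - {"x": 0, "y": 0, "z": 0, "wx": 0, "wy": 0, "wz": 0, "fingers": -1}

```text
clock: 58.55
tool_pos: [0.479, 0.2438, 0.2306]
eef_rot: [-0.655, 0.756, -0.0, 0.003]
contact_force: [-0.4, -0.5, -2.1]
opening: 0.51
```

```bash
python3 g.py W0:.22
```

```text
t 58.55 tcp [0.479  0.2438 0.2306] q [-0.58  0.58  0.04  1.85 -0.03  0.7  -2.24] F [-0.4 -0.5 -2.1] op 0.510
jaw deg -98.19 tilt [0.0047 0.003 ]
turn units [-0.0013  0.0011 -0.0002]
W0:.22 units from prev [ 0.6889 -0.0964  0.0132] mm [  -1.8 -556.5  -10.6]
```

Call:
apply_moves:
  series:
    - {"x": 0.03, "y": -0.004, "z": -0.01, "wx": -0.0013, "wy": 0.0011, "wz": 0, "fingers": -1}
    - {"x": 0.055, "y": -0.008, "z": 0, "wx": 0, "wy": 0, "wz": 0, "fingers": -1}
    - {"x": 0.06, "y": -0.0085, "z": 0, "wx": 0, "wy": 0, "wz": 0, "fingers": -1}
    - {"x": 0.06, "y": -0.0085, "z": 0, "wx": 0, "wy": 0, "wz": 0, "fingers": -1}
    - {"x": 0.06, "y": -0.0085, "z": 0, "wx": 0, "wy": 0, "wz": 0, "fingers": -1}
    - {"x": 0.06, "y": -0.0085, "z": 0, "wx": 0, "wy": 0, "wz": 0, "fingers": -1}
    - {"x": 0.05, "y": -0.007, "z": 0, "wx": 0, "wy": 0, "wz": 0, "fingers": -1}
    - {"x": 0.04, "y": -0.006, "z": 0, "wx": 0, "wy": 0, "wz": 0, "fingers": -1}

```text
clock: 59.55
tool_pos: [0.4763, -0.0981, 0.2349]
eef_rot: [-0.658, 0.753, 0.003, -0.002]
contact_force: [-0.2, -0.0, -1.7]
opening: 0.516
```

```bash
python3 g.py W0:.22
```

```text
t 59.55 tcp [ 0.4763 -0.0981  0.2349] q [ 0.12  0.52 -0.02  1.98  0.01  0.65 -1.61] F [-0.2 -0.  -1.7] op 0.516
jaw deg -97.72 tilt [-0.0058  0.0016]
turn units [0.0019 0.0002 0.0024]
W0:.22 units from prev [ 0.2653 -0.0392  0.0186] mm [   0.9 -214.6  -14.9]
```

Call:
apply_moves:
  series:
    - {"x": 0.045, "y": -0.0065, "z": 0, "wx": 0.0019, "wy": 0, "wz": 0.0024, "fingers": -1}
    - {"x": 0.055, "y": -0.008, "z": 0, "wx": 0, "wy": 0, "wz": 0, "fingers": -1}
    - {"x": 0.055, "y": -0.008, "z": 0, "wx": 0, "wy": 0, "wz": 0, "fingers": -1}
    - {"x": 0.05, "y": -0.0075, "z": 0, "wx": 0, "wy": 0, "wz": 0, "fingers": -1}
    - {"x": 0.035, "y": -0.005, "z": 0, "wx": 0, "wy": 0, "wz": 0, "fingers": -1}
    - {"x": 0.012, "y": -0.002, "z": 0, "wx": 0, "wy": 0, "wz": 0, "fingers": -1}
    - {"x": 0, "y": 0, "z": 0, "wx": 0, "wy": 0, "wz": 0, "fingers": -1}

```text
clock: 60.42
tool_pos: [0.4724, -0.3093, 0.2301]
eef_rot: [-0.653, 0.757, 0.004, -0.002]
contact_force: [-0.1, 1.5, -1.4]
opening: 0.514
```

```bash
python3 g.py W0:.1057
```

```text
t 60.42 tcp [ 0.4724 -0.3093  0.2301] q [ 0.52  0.62 -0.04  1.76  0.03  0.77 -1.25] F [-0.1  1.5 -1.4] op 0.514
jaw deg -98.40 tilt [-0.0081  0.0042]
turn units [ 0.0027  0.0009 -0.0014]
W0:.1057 units from prev [ 0.0034 -0.0065  0.1555] mm [   4.8   -3.4 -124.4]
```

Call:
apply_moves:
  series:
    - {"x": 0.0034, "y": -0.0065, "z": 0, "wx": 0.0027, "wy": 0.0009, "wz": -0.0014, "fingers": -1}
    - {"x": 0, "y": 0, "z": 0, "wx": 0, "wy": 0, "wz": 0, "fingers": -1}
    - {"x": 0, "y": 0, "z": 0.03, "wx": 0, "wy": 0, "wz": 0, "fingers": -1}
    - {"x": 0, "y": 0, "z": 0.035, "wx": 0, "wy": 0, "wz": 0, "fingers": -1}
    - {"x": 0, "y": 0, "z": 0.035, "wx": 0, "wy": 0, "wz": 0, "fingers": -1}
    - {"x": 0, "y": 0, "z": 0.02, "wx": 0, "wy": 0, "wz": 0, "fingers": -1}
    - {"x": 0, "y": 0, "z": 0.005, "wx": 0, "wy": 0, "wz": 0, "fingers": -1}
    - {"x": 0, "y": 0, "z": 0, "wx": 0, "wy": 0, "wz": 0, "fingers": -1}

```text
clock: 61.42
tool_pos: [0.4821, -0.305, 0.1292]
eef_rot: [-0.66, 0.752, -0.001, 0.003]
contact_force: [-0.7, -0.2, -1.1]
opening: 0.514
```

```bash
python3 g.py W0:.1057
```

```text
t 61.42 tcp [ 0.4821 -0.305   0.1292] q [ 0.51  0.77 -0.04  1.84  0.04  0.53 -1.26] F [-0.7 -0.2 -1.1] op 0.514
jaw deg -97.44 tilt [0.0051 0.0024]
turn units [-0.0015  0.001   0.0039]
W0:.1057 units from prev [0.0104 0.0047 0.0294] mm [ -4.9  -7.7 -23.5]
```

Call:
apply_moves:
  series:
    - {"x": 0.0104, "y": 0.0047, "z": 0.005, "wx": -0.0015, "wy": 0.001, "wz": 0.0039, "fingers": -1}
    - {"x": 0, "y": 0, "z": 0.008, "wx": 0, "wy": 0, "wz": 0, "fingers": -1}
    - {"x": 0, "y": 0, "z": 0.005, "wx": 0, "wy": 0, "wz": 0, "fingers": -1}
    - {"x": 0, "y": 0, "z": 0, "wx": 0, "wy": 0, "wz": 0, "fingers": -1}

```text
clock: 61.92
tool_pos: [0.4778, -0.3145, 0.1157]
eef_rot: [-0.654, 0.756, -0.002, 0.0]
contact_force: [0.1, 0.3, -1.1]
opening: 0.514
```

```bash
python3 g.py W0:.1057
```

```text
t 61.92 tcp [ 0.4778 -0.3145  0.1157] q [ 0.52  0.79 -0.03  1.84  0.05  0.51 -1.26] F [ 0.1  0.3 -1.1] op 0.514
jaw deg -98.25 tilt [ 0.0026 -0.0024]
turn units [-0.0009 -0.0006 -0.0005]
W0:.1057 units from prev [-0.0021  0.0011  0.0125] mm [ -0.6   1.8 -10. ]
```

Call:
apply_moves:
  series:
    - {"x": -0.002, "y": 0.001, "z": 0.004, "wx": -0.0009, "wy": -0.0006, "wz": 0, "fingers": -1}
    - {"x": 0, "y": 0, "z": 0.004, "wx": 0, "wy": 0, "wz": 0, "fingers": -1}
    - {"x": 0, "y": 0, "z": 0.003, "wx": 0, "wy": 0, "wz": 0, "fingers": -1}
    - {"x": 0, "y": 0, "z": 0, "wx": 0, "wy": 0, "wz": 0, "fingers": -1}

```text
clock: 62.42
tool_pos: [0.4775, -0.3123, 0.1063]
eef_rot: [-0.655, 0.756, 0.0, 0.0]
contact_force: [0.8, -0.0, -1.4]
opening: 0.515
```

```bash
python3 g.py W0:.1057
```

```text
t 62.42 tcp [ 0.4775 -0.3123  0.1063] q [ 0.52  0.81 -0.03  1.84  0.05  0.49 -1.26] F [ 0.8 -0.  -1.4] op 0.515
jaw deg -98.22 tilt [0.0002 0.0003]
turn units [-0.0001  0.0001 -0.0004]
W0:.1057 units from prev [0.0005 0.0003 0.0008] mm [-0.3 -0.4 -0.6]
```

Set it down, release, withdraw and look.

Call:
apply_moves:
  series:
    - {"x": 0.0004, "y": 0, "z": 0.0015, "wx": 0, "wy": 0, "wz": 0, "fingers": -1}
    - {"x": 0, "y": 0, "z": 0.0005, "wx": 0, "wy": 0, "wz": 0, "fingers": -1}
    - {"x": 0, "y": 0, "z": 0, "wx": 0, "wy": 0, "wz": 0, "fingers": 0.1}
    - {"x": 0, "y": 0, "z": 0, "wx": 0, "wy": 0, "wz": 0, "fingers": 0.4}
    - {"x": 0, "y": 0, "z": 0, "wx": 0, "wy": 0, "wz": 0, "fingers": 0.4}

```text
clock: 63.05
tool_pos: [0.4783, -0.3129, 0.1062]
eef_rot: [-0.655, 0.756, -0.001, 0.001]
contact_force: [-0.2, 0.5, 0.4]
opening: 0.701
```

Call:
apply_moves:
  series:
    - {"x": 0, "y": 0, "z": -0.02, "wx": 0, "wy": 0, "wz": 0, "fingers": 0.4}
    - {"x": 0, "y": 0, "z": -0.05, "wx": 0, "wy": 0, "wz": 0, "fingers": 0.4}
    - {"x": 0, "y": 0, "z": -0.06, "wx": 0, "wy": 0, "wz": 0, "fingers": 0.4}
    - {"x": 0.03, "y": 0.04, "z": -0.02, "wx": 0, "wy": 0, "wz": 0, "fingers": 0.4}
    - {"x": 0.04, "y": 0.06, "z": 0, "wx": 0, "wy": 0, "wz": 0, "fingers": 0.4}
    - {"x": 0.04, "y": 0.06, "z": 0, "wx": 0, "wy": 0, "wz": 0, "fingers": 0.4}
    - {"x": 0.03, "y": 0.04, "z": 0, "wx": 0, "wy": 0, "wz": 0, "fingers": 0.4}
    - {"x": 0, "y": 0, "z": 0, "wx": 0, "wy": 0, "wz": 0, "fingers": 0.4}

```text
clock: 64.05
tool_pos: [0.3011, -0.405, 0.2372]
eef_rot: [-0.655, 0.756, -0.006, 0.001]
contact_force: [0.6, 0.1, -0.1]
opening: 0.696
```

```bash
python3 - <<'E'
from h import *
p,d=snapshot('top');cv2.imwrite('pics/t6.png',cv2.resize(p[80:290,80:440,::-1],None,fx=2.2,fy=2.2))
s,_=snapshot('scene');cv2.imwrite('pics/s6.png',s[:,:,::-1])
W=cloud('top',d);W0=cloud('top',np.load('top0.npz')['d'])
def cap(W,u,v,zt):
    w=W[v-12:v+13,u-12:u+13].reshape(-1,3);k=abs(w[:,2]-zt)<.004;return k.sum(),np.round(w[k].mean(0),4)
for n,u,v,z in(("square",346,185,.120),("slim",390,195,.1298),("wide",363,213,.121),("vial",117,173,.0725)):
    print(n,cap(W0,u,v,z),cap(W,u,v,z))
u,v=map(int,proj('top',(.551,-.002,.069)));print("small",cap(W,u,v,.0685))
print(get_state()["tool_pos"],get_state()["clock"])
E
```

```text
square (np.int64(139), array([ 0.5444, -0.2646,  0.1191])) (np.int64(140), array([ 0.544 , -0.2646,  0.1191]))
slim (np.int64(78), array([ 0.5274, -0.3838,  0.1292])) (np.int64(81), array([ 0.5273, -0.3845,  0.1287]))
wide (np.int64(220), array([ 0.4757, -0.3126,  0.1202])) (np.int64(209), array([ 0.4752, -0.3117,  0.1203]))
vial (np.int64(99), array([0.5937, 0.3867, 0.0716])) (np.int64(91), array([0.5941, 0.3873, 0.0715]))
small (np.int64(98), array([ 0.5511, -0.004 ,  0.0682]))
[ 0.3049878  -0.40318368  0.23698558] 64.15
```

View pics/t6.png

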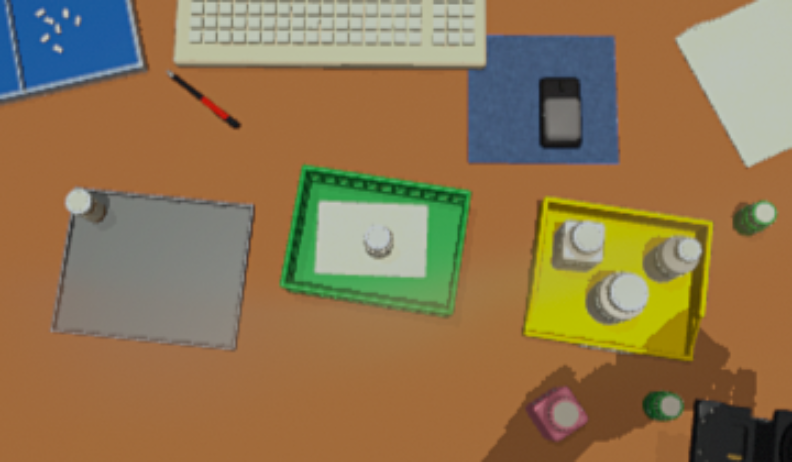

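View pics/s6.png

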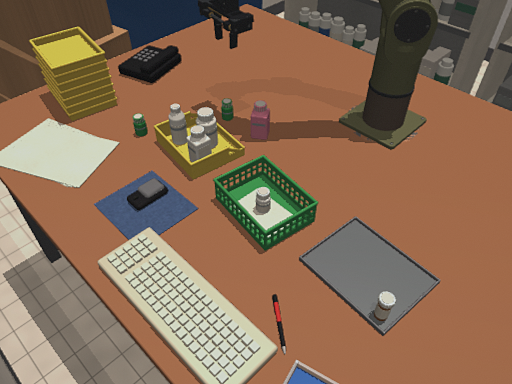

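All is in place: the tall bottles are back in the bin within about 1 mm (top crop px 580,242; 677,255; 622,295). The small one is in the basket (378,240), the bystanders are unmoved, and the arm is clear.

```bash
python3 -c "
from plant import *
print(finish_job())"
```

```text
the job is handed in; nothing more can be done
None
```

The job is done and handed in at about 64 s of the 144 s limit. I gripped each bottle by its cap. The wide, square and slim bottles went to the tray, then the small white bottle went into the basket. After that the square, slim and wide bottles went back to their own spots in the bin.

In the last top and scene pictures, every bottle stands upright. Compared with the first picture, the tall caps are 0.4 mm (square), 0.7 mm (slim) and 1.0 mm (wide) from where they started. The vial reads within 0.7 mm of its start, and the pen, the mouse and the look-alikes look unmoved. The gripper was open and clear of everything. The highest force I read was 8.7 N, at one set-down. No check failed or disagreed.

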